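# Load the bead viewing tray and draw it up to the pointer

### The job

Pour all five mother-of-pearl beads from the grey stoneware cup into the black lacquer tray of the viewing stand and set the empty cup back upright on the bench, let go. Then take the post by its rosewood grip and draw it straight and level, partway out of its snug square bore, until the tray's rim is level with the tip of the brass pointer, and finish holding it there: do not let go, the post drops if released. Keep the beads in the tray, never pull the post right out, and leave the tile rack, calipers, clamp and burnishing stick alone.

Things in the scene. Friction and masses are not known exactly. Their poses are not given: they have to be found in the camera images.
- cup_center (a point): centre (half-way up, 32 mm above its underside, on its axis; z along the axis) of the loose grey stoneware cup: round, open, no handle, slightly flared: outside diameter 58 mm near the foot, 65 mm 20 mm below the rim, 69 mm at the rim, 64 mm tall, wall 3 mm, about 160 g, standing upright on the bench. The five beads lie in it, filling about its lower 38 mm.
- cup: the same cup; origin at the centre of its underside.
- stand: viewing stand, fixed to the bench: T-shaped rosewood base 10 mm thick (x -40 to +130, y -45 to +155 mm); at the origin a brass guide pillar 50 x 50 mm, top 85 mm above the bench, with a vertical square bore; at x = +110, y = +102 mm an upright brass pointer post 9 mm thick, 143 mm high. Origin on the bench under the bore's axis; z up; y runs from the pillar to the tray, x from the tray to the pointer post.
- bore_mouth (a point): centre of the mouth of the square bore (about 15.6 mm wide, 75 mm deep) in the top face of the guide pillar, 85 mm above the bench; axes as the stand.
- post: the loose post, about 380 g: 14 mm square brass rod reaching 72 mm down the bore, 44 mm square collar 8 mm thick resting on the pillar, rosewood grip above it, tray on a bracket at its +y side. Origin on the rod's axis at the collar's underside; z up along the rod, y to the tray; axes as the stand's (within the play). Its weight alone keeps it down; draw it along the bore's axis.
- post_grip (a point): point on the rosewood grip to hold: on the rod's axis, 50 mm above the collar's underside. The grip is 20 x 20 mm square (sides along the post's x and y), and reaches from 42 mm below this point to 28 mm above it.
- post_foot (a point): centre of the foot of the rod, 72 mm below the collar's underside.
- tray_in (a point): centre of the inner floor of the square black lacquer tray on the post; the inside is 120 x 120 mm with 5 mm walls 29 mm high above the floor; its centre lies 102 mm along post y from the rod's axis. At the start the floor is 45 mm and the rim 74 mm above the bench. Nothing stands over the tray.
- tray_rim (a point): centre of the tray's mouth, at the height of its rim, 29 mm above tray_in.
- pointer_tip (a point): tip of the slim brass pointer that sticks out horizontally from its post towards the tray, 11 mm beyond the tray's +x wall; 25 to 45 mm above the tray's rim at the start. Its height is the height the rim has to reach.
- pointer_slide (a joint): height setting of the pointer on its post, in m above its lowest setting (tip 99 mm above the bench); already set, not to be changed.
- bead1_center (a point): centre of a loose round mother-of-pearl bead, 20 mm across, about 11 g, polished, rolls and slides freely, in the cup at the start.
- bead2_center (a point): centre of a loose round mother-of-pearl bead, 20 mm across, about 11 g, polished, rolls and slides freely, in the cup at the start.
- bead3_center (a point): centre of a loose round mother-of-pearl bead, 20 mm across, about 11 g, polished, rolls and slides freely, in the cup at the start.
- bead4_center (a point): centre of a loose round mother-of-pearl bead, 20 mm across, about 11 g, polished, rolls and slides freely, in the cup at the start.
- bead5_center (a point): centre of a loose round mother-of-pearl bead, 20 mm across, about 11 g, polished, rolls and slides freely, in the cup at the start.
- tile_rack: bystander: slatted bamboo rack 170 x 84 mm with four upright black lacquered tiles, 112 mm tall; origin at its underside centre.
- calipers: bystander: nickel-plated calipers lying flat, 200 mm long, 60 mm wide, 8 mm thick.
- clamp: bystander: small brass spring clamp, 75 x 35 x 12 mm, lying flat.
- burnisher: bystander: rosewood burnishing stick, 175 x 16 x 12 mm, lying flat along its x axis.
Not all that is in view belongs to the job. What is meant by the cup is not blue or red, and is the larger of those in its own colour.

How it is judged:
By the outcome, as a careful person would: the job done as asked, in the order asked, and still so for the second after the job is handed in, while the arm keeps its last pose, push and grip.
It also fails if it takes over 67 s, if anything falls off the work surface, if the arm or the gripper's body presses on something with over 40 N, if the wrist force passes 120 N, or if a joint passes its speed limit or range.

### The arm

A 6-joint arm with a two-finger parallel gripper is mounted at the origin on the work surface. World frame = base frame: x ahead of the robot, y to its left, z up, the work surface at z = 0. Lengths are in m, angles in rad, forces in N, time in s.
With the tool pointing down it reaches from about 0.35 to 0.85 m from the base axis. Payload 8.1 kg.
Tool frame: the origin (TCP) lies on the centre line of the jaws, within the pads' length; the fingertips stand robot.tip_extent ahead of it and the grasp point (between the pads) lies 11 mm behind it (robot.tip_extent is the distance from the TCP to the fingertips, in m); y points along the fingers, z is the direction in which the jaws open and shut, and the axes are right-handed (so a half turn about y gives the same grasp; the last joint's range is limited). The gripper opens to 93 mm and grips with 3 to 60 N. Pads are 15 mm wide; open, the fingers measure 128 mm over their backs; the gripper's body (75 mm by 188 mm) begins 65 mm behind the grasp point.
Start: joints at [1.247, 0.13, 1.488, -0, 1.523, -0.085], TCP at [0.142, 0.583, 0.227] pointing down, gripper open.
Joint ranges: [-2.96, 2.96], [-0.89, 2.26], [0.02, 2.5], [-1.34, 4.48], [0, 2.73], [-2.66, 2.66]. Speed limits (rad/s): [2.39, 2.39, 2.79, 3.14, 3.14, 3.14].

### API

Orientations are given as a rotation vector (axis times angle).
In Python, from plant import monitor, optics, robot gives the robot as it stands.
- The arm moves only by the shell command python3 -m inch 'ROWS' [OPENING] [FORCE]. ROWS is JSON, a list that holds one entry, the list of rows, each a list of 6 numbers: the shift along the tool's x, y, z in mm, then the turn, a rotation vector about the tool's x, y, z in rad. A call has 1 to 8 rows; each row shifts and turns the commanded pose from where the row before left it, along the tool's axes as they then stand; what a row does not reach is not made up. A row lasts 1/8 s, in which the tool goes at most 62.5 mm and 10.7 degrees, less where a joint would pass 70% of its speed; a pose out of reach is approached as far as the arm can. A call is refused whole if a number of a shift passes 62.5 or a number of a turn 0.188, either way. A call with a gripper value outside its range is refused whole. OPENING is the finger opening in mm, from 0 to 93, set as the call begins (- or left out, the last holds). The fingers move at their own pace and stop on an object; FORCE is the grip in N (left out, the last holds). Time passes only in rows, so rows that do not move let the fingers close. It gives the time, the measured TCP pose, the force and the opening at its end, in the units of the state.
- monitor.read_state(): the state, without advancing time (a new reading comes with each control period).
- optics.read_camera(name): name is "scene" or "top"; returns a dict with "image" (384x512x3 uint8, blue, green, red), "fx", "fy", "cx", "cy" (pixels), "k1" (the pictures are not rectified: a ray, as slopes to the right and down, at radius r is drawn at 1 + k1 r^2 times it, then the intrinsics apply), "rvec" (rotation vector, rad) and "tvec" (3), from world to camera coordinates, as OpenCV has them. Camera axes: x right, y down, z forward; pixel columns grow to the right and rows downward; lengths in m; the calibration is good to about 2 mm. A picture is of the moment at which its call begins. There is no depth.
- robot.close_job(): hands the job in, once; it reports no verdict.
The state is a dict: "t": time; "q": joint angles; "dq": joint speeds; "joint_torque": joint torques, N m; "tool_pos": TCP position; "orientation": TCP orientation; "force": force on the tool from outside, world axes, zero at the start; "wrist_torque": the same for the moment, N m; "opening": finger opening in m.
Only numpy, scipy, OpenCV 4.12 (cv2) and the standard library are available. Lean on these libraries where they do the work, as an engineer would, in place of code of your own. Each camera call takes 0.05 s, during which the arm holds its last target.

## Working session

There is one attempt and no reset: what is moved stays moved. The work goes in short steps, Python scripts to look and compute and a shell command to move; the robot and the scene stay as the last step left them, time stands still between calls to the robot, and variables do not carry over. Pictures are saved under pics/ and viewed, and the job is handed in when it is done.

```bash
ls; mkdir -p pics; cat > h.py <<'E'
import numpy as np, cv2
from plant import monitor, optics, robot
def snap(name,fn):
    c=optics.read_camera(name); cv2.imwrite('pics/'+fn,c['image']); 
    import pickle; pickle.dump(c,open('pics/'+fn+'.pkl','wb')); return c
def load(fn):
    import pickle; return pickle.load(open('pics/'+fn+'.pkl','rb'))
def ray(c,u,v):
    K=np.array([[c['fx'],0,c['cx']],[0,c['fy'],c['cy']],[0,0,1]])
    p=cv2.undistortPoints(np.array([[[u,v]]],float),K,np.array([c['k1'],0,0,0.]))[0,0]
    R=cv2.Rodrigues(np.array(c['rvec'],float))[0]; t=np.array(c['tvec'],float).reshape(3)
    d=R.T@np.array([p[0],p[1],1]); return -R.T@t, d/np.linalg.norm(d)
def plane(c,u,v,z):
    o,d=ray(c,u,v); return o+d*(z-o[2])/d[2]
def tri(c1,p1,c2,p2):
    o1,d1=ray(c1,*p1);o2,d2=ray(c2,*p2)
    A=np.c_[d1,-d2]; s=np.linalg.lstsq(A,o2-o1,rcond=None)[0]
    a=o1+s[0]*d1;b=o2+s[1]*d2; return (a+b)/2,np.linalg.norm(a-b)
def proj(c,X):
    K=np.array([[c['fx'],0,c['cx']],[0,c['fy'],c['cy']],[0,0,1]])
    return cv2.projectPoints(np.array(X,float).reshape(-1,1,3),np.array(c['rvec'],float),np.array(c['tvec'],float),K,np.array([c['k1'],0,0,0.]))[0].reshape(-1,2)
E
python3 - <<'E'
from h import *
for n in('scene','top'):
    c=snap(n,n+'0.png'); print({k:v for k,v in c.items() if k!='image'}, ray(c,256,192))
print(monitor.read_state(), robot.tip_extent)
E
```

```text
pics
{'fx': 402.4133856102781, 'fy': 402.4133856102781, 'cx': 256.91250270204193, 'cy': 189.29256379922214, 'k1': -0.07529787335289817, 'rvec': array([ 2.02278892,  1.62934577, -0.53157499]), 'tvec': array([-0.22150156, -0.37637421,  1.54157811])} (array([ 1.23393337, -0.04446223,  1.02108526]), array([-0.57251733,  0.12402288, -0.81045804]))
{'fx': 408.3391847750407, 'fy': 408.3391847750407, 'cx': 255.46227540505274, 'cy': 188.7256296228452, 'k1': -0.0041088253013953245, 'rvec': array([ 2.14792202, -2.10575486,  0.19654991]), 'tvec': array([0.06453904, 0.59336619, 1.04679533])} (array([0.39250984, 0.07664131, 1.13670194]), array([ 0.17332149, -0.0017954 , -0.98486366]))
{'t': 0.1, 'q': array([ 1.24659912e+00,  1.31087770e-01,  1.48914241e+00,  1.50326474e-05,
        1.52303457e+00, -8.53927371e-02]), 'dq': array([-0.00012669, -0.00122943, -0.00296376, -0.00140803,  0.00032422,
       -0.00098706]), 'joint_torque': array([ 2.59638182e-03, -5.61339211e+01, -4.93098986e+01,  7.72876642e-02,
        2.91735894e-02, -8.23626078e-05]), 'tool_pos': array([0.14173325, 0.58250405, 0.22570644]), 'orientation': array([-1.56428928,  0.18779785, -0.1872394 ]), 'force': array([-0.65639094, -0.3392613 ,  0.01461058]), 'wrist_torque': array([ 0.00586927, -0.05361497,  0.05855843]), 'opening': 0.09295070793425915} 0.008
```

View pics/scene0.png

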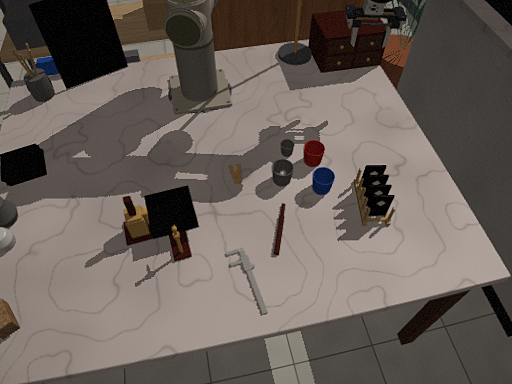

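View pics/top0.png

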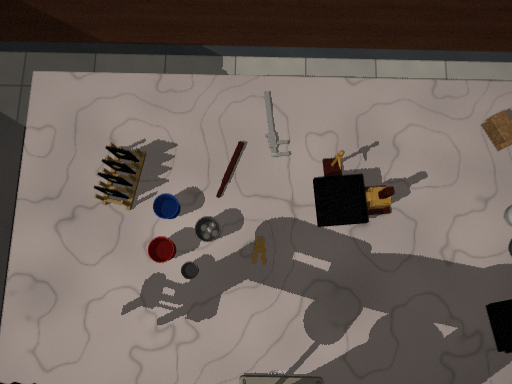

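The cup (larger grey) is near scene (282,173) and top (207,229). The stand is near top (345,200), with its tray at scene (172,212). I'll zoom in to measure.

```bash
python3 - <<'E'
from h import *
a=load('scene0.png')['image'];b=load('top0.png')['image']
g=lambda i:np.clip(255*(i/255.)**0.6,0,255).astype('uint8')
cv2.imwrite('pics/z1.png',g(cv2.resize(a[180:285,110:210],(760,798)[:2],interpolation=cv2.INTER_CUBIC))[:600] if 0 else g(cv2.resize(a[185:265,110:210],None,fx=7.5,fy=7.5,interpolation=cv2.INTER_CUBIC)))
cv2.imwrite('pics/z2.png',g(cv2.resize(b[145:235,300:410],None,fx=6.5,fy=6.5,interpolation=cv2.INTER_CUBIC)))
cv2.imwrite('pics/z3.png',np.hstack([g(cv2.resize(a[130:210,250:340],None,fx=4.4,fy=4.4,interpolation=cv2.INTER_CUBIC)),g(cv2.resize(b[190:270,140:230],None,fx=4.4,fy=4.4,interpolation=cv2.INTER_CUBIC))]))
E
```

```text
(no output)
```

View pics/z1.png

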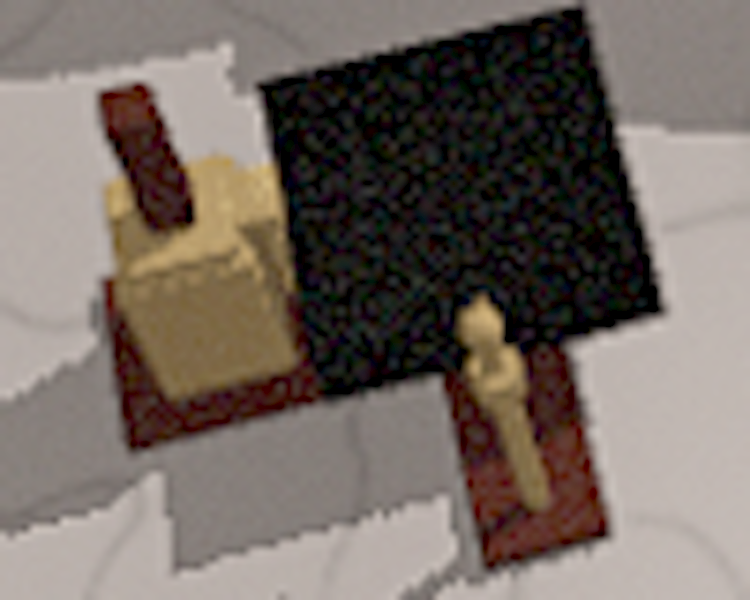

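View pics/z2.png

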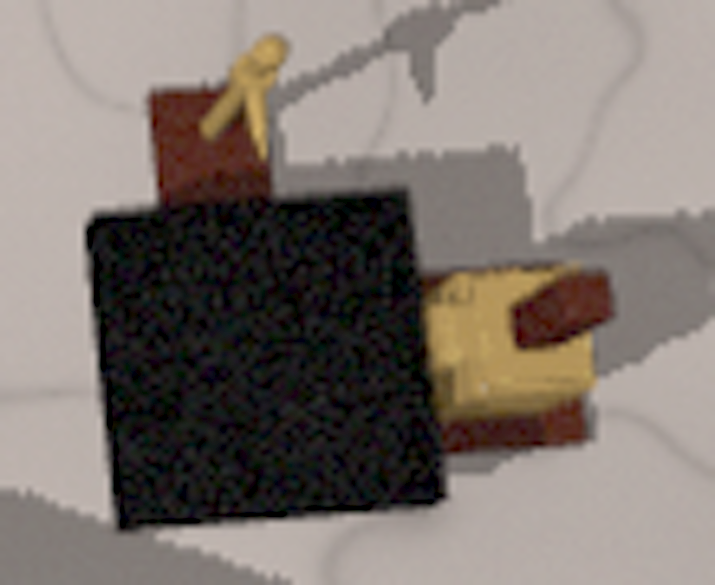

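View pics/z3.png

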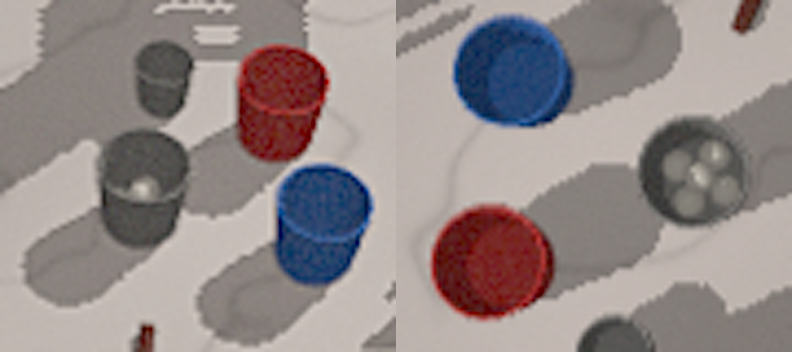

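```bash
python3 - <<'E'
from h import *
a=load('scene0.png');b=load('top0.png')
A=lambda x,y:((x+.5)/7.5-.5+110,(y+.5)/7.5-.5+185)
B=lambda x,y:((x+.5)/6.5-.5+300,(y+.5)/6.5-.5+145)
P=[]
for p,q in [((262,85),(443,505)),((583,8),(120,528)),((662,310),(92,215)),((322,398),(410,190)),((483,295),(265,157)),((483,360),(275,45)),((125,100),(595,290)),((480,330),(262,80))]:
    X,e=tri(a,A(*p),b,B(*q)); P.append(X); print(X.round(4),e.round(4))
P=np.array(P)
print('tray c',P[:4].mean(0),[np.linalg.norm(P[i]-P[(i+1)%4]).round(4) for i in range(4)])
yv=(P[1]+P[2]-P[0]-P[3])[:2];print('yaw of stand',np.degrees(np.arctan2(-yv[0],yv[1])))
xv=(P[2]+P[3]-P[0]-P[1])[:2];print('yaw2',np.degrees(np.arctan2(xv[1],xv[0])))
C=lambda x,y,o:((x+.5)/4.4-.5+o[0],(y+.5)/4.4-.5+o[1])
for p,q in [((144,172),(298,172)),((282,78),(493-396,262)),((325,200),(512-396,71))]:
    print(tri(a,C(*p,(250,130)),b,C(*q,(140,190))))
E
```

```text
[ 0.5058 -0.2196  0.0687] 0.0006
[ 0.4939 -0.0912  0.0666] 0.0029
[ 0.627  -0.0812  0.0484] 0.0013
[ 0.6397 -0.2114  0.052 ] 0.0065
[ 0.6406 -0.1419  0.1021] 0.0031
[ 0.6808 -0.1421  0.124 ] 0.003
[ 0.5767 -0.2503  0.1669] 0.0028
[ 0.6672 -0.1399  0.1207] 0.0019
tray c [ 0.56660756 -0.15087371  0.0589095 ] [np.float64(0.129), np.float64(0.1346), np.float64(0.1308), np.float64(0.1352)]
yaw of stand 5.4323715365087955
yaw2 3.8933679162162487
(array([0.48177657, 0.20169323, 0.05489489]), np.float64(0.0004666167947833074))
(array([0.42576413, 0.31803883, 0.06525307]), np.float64(0.002792656640535318))
(array([0.53974636, 0.31381469, 0.06449295]), np.float64(0.003007372432179101))
```

```bash
cat > fit.py <<'E'
from h import *
from scipy.optimize import minimize
a=load('scene0.png');b=load('top0.png')
def mask(c,roi):
    x0,y0,x1,y1=roi; m=np.zeros(c['image'].shape[:2],np.uint8)
    i=c['image'][y0:y1,x0:x1].astype(int); m[y0:y1,x0:x1]=(i.max(2)<45)
    n,l,s,_=cv2.connectedComponentsWithStats(m); k=1+s[1:,4].argmax(); p=np.argwhere(l==k)[:,::-1]
    return p
def hullmask(pts,S=4):
    m=np.zeros((384*S,512*S),np.uint8); h=cv2.convexHull(((np.asarray(pts)+.5)*S).astype(np.float32)); cv2.fillPoly(m,[h.round().astype(np.int32)],1); return m
def box(x,y,yaw,z0,z1,h=.065):
    X=[]
    for sx in(-1,1):
        for sy in(-1,1):
            for z in(z0,z1):
                X.append([x+h*(np.cos(yaw)*sx-np.sin(yaw)*sy),y+h*(np.sin(yaw)*sx+np.cos(yaw)*sy),z])
    return X
E
python3 - <<'E'
from fit import *
pa=mask(a,(135,180,205,245)); pb=mask(b,(308,165,375,235)); print(len(pa),len(pb))
# grow pixels to full extents
def masks(p):
    m=np.zeros((384,512),np.uint8); m[p[:,1],p[:,0]]=1
    m=cv2.morphologyEx(m,cv2.MORPH_CLOSE,np.ones((5,5)));m=cv2.morphologyEx(m,cv2.MORPH_OPEN,np.ones((5,5)))
    q=np.argwhere(m)[:,::-1]; q=np.vstack([q+d for d in([-.5,-.5],[.5,.5],[-.5,.5],[.5,-.5])]); return hullmask(q)
ma,mb=masks(pa),masks(pb)
def cost(v,full=False):
    X=box(v[0],v[1],v[2],v[3],v[3]+.034)
    r=[]
    for c,m in((a,ma),(b,mb)):
        n=hullmask(proj(c,X)); r.append((m!=n).sum()/m.sum())
    return r if full else sum(r)
r=minimize(cost,[.5666,-.151,.08,.04],method='Nelder-Mead',options=dict(initial_simplex=np.array([.5666,-.151,.08,.04])+np.vstack([np.zeros(4),np.diag([.006,.006,.05,.008])]),xatol=1e-4,fatol=1e-4))
print(r.x,r.fun,cost(r.x,True))
r2=minimize(lambda v:cost([*v,.04]),r.x[:3],method='Nelder-Mead',options=dict(initial_simplex=r.x[:3]+np.vstack([np.zeros(3),np.diag([.006,.006,.05])])))
print(r2.x,r2.fun,cost([*r2.x,.04],True))
x,y,w=r2.x
ax=np.array([x,y])-.102*np.array([-np.sin(w),np.cos(w)]); print('axis',ax,'yawdeg',np.degrees(w))
for nm,c in(('scene',a),('top',b)):
    print(nm,'grip top proj',proj(c,[[*ax,.163]]), 'pointer post top',proj(c,[[*(ax+.110*np.array([np.cos(w),np.sin(w)])+.102*np.array([-np.sin(w),np.cos(w)])),.143]]))
E
```

```text
2206 2684
[ 0.57079668 -0.15107467  0.04182289  0.0437868 ] 0.4498035850904152 [np.float64(0.2789445341949381), np.float64(0.1708590508954771)]
[ 0.56890048 -0.15215041  0.07197704] 0.4535899796057601 [np.float64(0.2836618201400108), np.float64(0.16992815946574927)]
axis [ 0.5762358  -0.25388631] yawdeg 4.1239806170236
scene grip top proj [[124.68318193 198.79067588]] pointer post top [[171.19357358 228.18137938]]
top grip top proj [[391.47356088 189.66997345]] pointer post top [[343.7310038  150.27698712]]
```

```bash
sed -i 's/(i.max(2)<45)/(i[...,2]<28)/' fit.py; python3 - <<'E'
from fit import *
print(a['image'][205:240:6,168:176:4].tolist(), a['image'][252,178].tolist(), b['image'][163,330].tolist())
def masks(p):
    m=np.zeros((384,512),np.uint8); m[p[:,1],p[:,0]]=1
    m=cv2.morphologyEx(m,cv2.MORPH_CLOSE,np.ones((5,5)));m=cv2.morphologyEx(m,cv2.MORPH_OPEN,np.ones((9,9)))
    q=np.argwhere(m)[:,::-1]; q=np.vstack([q+d for d in([-.5,-.5],[.5,.5],[-.5,.5],[.5,-.5])]); return hullmask(q)
ma=masks(mask(a,(140,180,205,245)));mb=masks(mask(b,(308,165,375,235)))
def cost(v,full=False):
    X=box(v[0],v[1],v[2],v[3],v[3]+.034)
    r=[]
    for c,m in((a,ma),(b,mb)):
        n=hullmask(proj(c,X)); r.append((m!=n).sum()/m.sum())
    return r if full else sum(r)
s=np.array([.5666,-.151,.08,.04])
r=minimize(cost,s,method='Nelder-Mead',options=dict(initial_simplex=s+np.vstack([np.zeros(4),np.diag([.006,.006,.05,.008])])))
print(r.x,r.fun,cost(r.x,True))
x,y,w=r.x[:3]
ax=np.array([x,y])-.102*np.array([-np.sin(w),np.cos(w)]); print('axis',ax,'yawdeg',np.degrees(w))
for nm,c,S,o,f in(('scene',a,7.5,(110,185),'z1'),('top',b,6.5,(300,145),'z2')):
    im=cv2.imread(f'pics/{f}.png')
    ex=np.array([np.cos(w),np.sin(w)]);ey=np.array([-np.sin(w),np.cos(w)])
    W=lambda px,py,z:[*(ax+px*ex+py*ey),z]
    L=[[W(.065*i,.102+.065*j,.074) for i,j in((-1,-1),(1,-1),(1,1),(-1,1))],[W(.01*i,.01*j,.163) for i,j in((-1,-1),(1,-1),(1,1),(-1,1))],[W(.022*i,.022*j,.085) for i,j in((-1,-1),(1,-1),(1,1),(-1,1))],[W(.11,.102,.143),W(.11,.102,.01)],[W(-.04,-.045,0),W(.04,-.045,0),W(.04,.03,0)]]
    for l in L:
        p=((proj(c,l)+.5-np.array(o))*S-.5).round().astype(np.int32); cv2.polylines(im,[p],len(l)==4,(0,255,0),1)
    cv2.imwrite(f'pics/{f}o.png',im)
E
```

```text
[[[6, 6, 5], [6, 5, 5]], [[6, 3, 9], [7, 6, 6]], [[0, 0, 2], [14, 10, 14]], [[5, 4, 10], [0, 0, 2]], [[0, 0, 0], [37, 71, 96]], [[61, 63, 68], [8, 23, 44]]] [12, 6, 34] [11, 21, 49]
[ 0.56681764 -0.15080914  0.0672911   0.03952611] 0.09491075261757773 [np.float64(0.05379850016302576), np.float64(0.04111225245455197)]
axis [ 0.57367615 -0.25257829] yawdeg 3.8554961935918457
```

View pics/z1o.png

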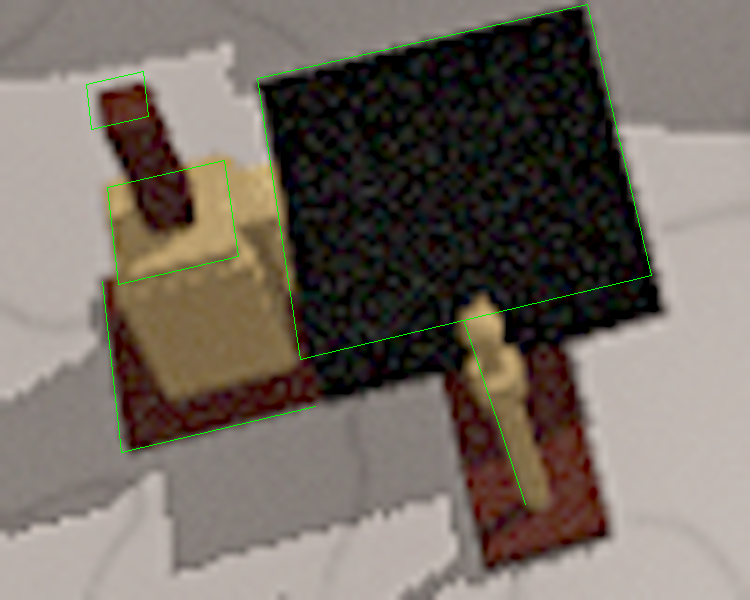

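View pics/z2o.png

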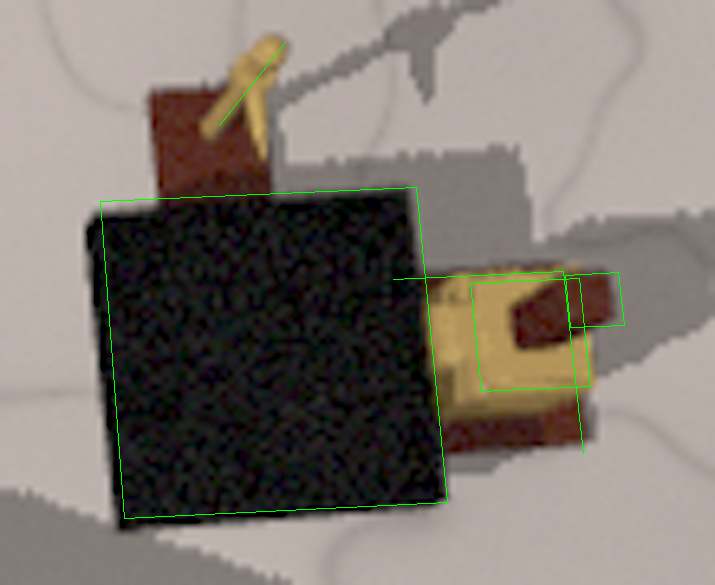

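```bash
python3 - <<'E'
from h import *
print([x for x in dir(robot) if x[0]!='_'],[x for x in dir(monitor) if x[0]!='_'])
R=cv2.Rodrigues(monitor.read_state()['orientation'])[0]; print(R.round(3))
for z in (0.064,):
  a=load('scene0.png');b=load('top0.png')
  C=lambda x,y,o:((x+.5)/4.4-.5+o[0],(y+.5)/4.4-.5+o[1])
  print(plane(a,*C(144,172,(250,130)),.064),plane(b,*C(298,172,(140,190)),.064))
  print('small',plane(a,*C(163,62,(250,130)),.045),plane(b,*C(615-396,345,(140,190)),.045))
E
```

```text
['IKError', 'close_job', 'tip_extent'] ['read_state']
[[ 0.972 -0.001  0.237]
 [-0.237 -0.002  0.972]
 [-0.    -1.    -0.002]]
[0.4888787  0.19960727 0.064     ] [0.4809861  0.20041082 0.064     ]
small [0.37450772 0.2448621  0.045     ] [0.37863139 0.24549541 0.045     ]
```

```bash
cat > cupov.py <<'E'
from h import *
import sys
a=load('scene0.png');b=load('top0.png')
x,y=float(sys.argv[1]),float(sys.argv[2])
t=np.linspace(0,2*np.pi,60)
out=[]
for c,o in((a,(264,148)),(b,(188,210))):
    im=cv2.resize(c['image'][o[1]:o[1]+40,o[0]:o[0]+40],None,fx=10,fy=10,interpolation=cv2.INTER_CUBIC)
    im=np.clip(255*(im/255.)**.6,0,255).astype('uint8')
    for r,z in((.0345,.064),(.029,0.)):
        p=((proj(c,np.c_[x+r*np.cos(t),y+r*np.sin(t),0*t+z])+.5-np.array(o))*10-.5).round().astype(np.int32)
        cv2.polylines(im,[p],True,(0,255,0),1)
    out.append(im)
cv2.imwrite(sys.argv[3],np.hstack(out))
E
python3 cupov.py .484 .2005 pics/c1.png
```

```text
(no output)
```

View pics/c1.png

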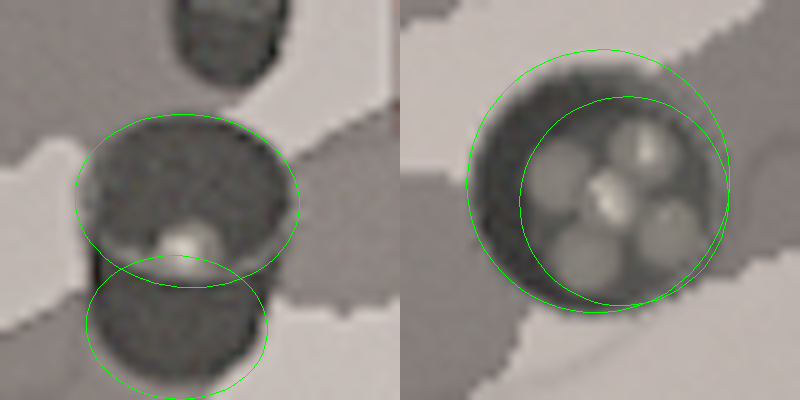

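```bash
cat > go.py <<'E'
from h import *
from scipy.spatial.transform import Rotation as Ro
def Rt(e,az,roll=0,flip=False):
    e,az,roll=np.radians([e,az,roll])
    y=np.array([np.cos(e)*np.cos(az),np.cos(e)*np.sin(az),-np.sin(e)]); z=np.array([-np.sin(az),np.cos(az),0])
    if flip:z=-z
    x=np.cross(y,z); return Ro.from_matrix(np.c_[x,y,z])*Ro.from_rotvec([0,roll,0])
def cur():
    s=monitor.read_state(); return s,np.array(s['tool_pos']),Ro.from_rotvec(s['orientation'])
def plan(G,R1,n):
    """rows to bring GRASP POINT to G with orientation R1 in n rows: equal TCP world steps, equal turns"""
    s,p,R0=cur(); T=np.array(G)+.011*R1.as_matrix()[:,1]
    w=(R0.inv()*R1).as_rotvec()/n; d=(T-p)/n
    print('from',p.round(4),'to',T.round(4),'n',n,'q',np.round(s['q'],3),'t',s['t'])
    R=R0
    for i in range(n):
        sh=R.inv().apply(d)*1000; print('[%s]'%','.join('%.1f'%v for v in sh)+' + [%s]'%','.join('%.4f'%v for v in w)); R=R*Ro.from_rotvec(w)
def show():
    s,p,R=cur(); m=R.as_matrix(); y=m[:,1]
    print('t',s['t'],'q',np.round(s['q'],3),'\nG',(p-.011*y).round(4),'TCP',p.round(4),'e',np.degrees(np.arcsin(-y[2])).round(2),'az',np.degrees(np.arctan2(y[1],y[0])).round(2),'x',m[:,0].round(3),'z',m[:,2].round(3),'F',np.round(s['force'],2),'M',np.round(s['wrist_torque'],2),'open',s['opening'])
E
python3 - <<'E'
from go import *
R=Rt(45,15); a=R.as_matrix()[:,1]
G=np.array([.482,.2005,.046])
print((G-.13*a+[0,0,.03]))
plan(G-.13*a+[0,0,.03],R,12)
E
```

```text
[0.39320835 0.17670835 0.16792388]
from [0.1417 0.5825 0.2257] to [0.4007 0.1787 0.1601] n 12 q [ 1.247  0.131  1.489  0.     1.523 -0.085] t 0.1
[28.9,5.5,-27.6] + [0.0165,-0.0395,-0.0641]
[27.4,6.8,-28.8] + [0.0165,-0.0395,-0.0641]
[25.8,8.1,-30.0] + [0.0165,-0.0395,-0.0641]
[24.0,9.2,-31.1] + [0.0165,-0.0395,-0.0641]
[22.2,10.1,-32.2] + [0.0165,-0.0395,-0.0641]
[20.2,10.9,-33.2] + [0.0165,-0.0395,-0.0641]
[18.1,11.6,-34.1] + [0.0165,-0.0395,-0.0641]
[16.0,12.1,-35.0] + [0.0165,-0.0395,-0.0641]
[13.8,12.5,-35.8] + [0.0165,-0.0395,-0.0641]
[11.6,12.7,-36.5] + [0.0165,-0.0395,-0.0641]
[9.3,12.8,-37.1] + [0.0165,-0.0395,-0.0641]
[7.0,12.7,-37.6] + [0.0165,-0.0395,-0.0641]
```

```bash
python3 -m inch '[[[28.9,5.5,-27.6,0.0165,-0.0395,-0.0641],[27.4,6.8,-28.8,0.0165,-0.0395,-0.0641],[25.8,8.1,-30.0,0.0165,-0.0395,-0.0641],[24.0,9.2,-31.1,0.0165,-0.0395,-0.0641],[22.2,10.1,-32.2,0.0165,-0.0395,-0.0641],[20.2,10.9,-33.2,0.0165,-0.0395,-0.0641]]]' 93 20; python3 - <<'E'
from go import *
show()
R=Rt(45,15); a=R.as_matrix()[:,1]
plan(np.array([.482,.2005,.046])-.13*a+[0,0,.03],R,7)
E
```

```text
t: 0.85
tool_pos: [0.2719, 0.3799, 0.1931]
orientation: [-1.497, -0.31, -0.305]
force: [0.2, -1.2, 0.6]
opening: 0.093
t 0.85 q [ 1.091 -0.463  2.13  -0.34   1.255 -0.412] 
G [0.2676 0.3793 0.2033] TCP [0.2719 0.3799 0.1931] e 67.19 az 7.59 x [ 0.923 -0.007  0.384] z [-0.013  0.999  0.05 ] F [ 0.17 -1.19  0.62] M [-0.02  0.2  -0.05] open 0.09303701388884456
from [0.2719 0.3799 0.1931] to [0.4007 0.1787 0.1601] n 7 q [ 1.091 -0.463  2.13  -0.34   1.255 -0.412] t 0.85
[15.4,9.9,-29.2] + [0.0139,-0.0337,-0.0546]
[13.8,10.3,-29.8] + [0.0139,-0.0337,-0.0546]
[12.3,10.6,-30.4] + [0.0139,-0.0337,-0.0546]
[10.6,10.8,-30.9] + [0.0139,-0.0337,-0.0546]
[9.0,10.9,-31.4] + [0.0139,-0.0337,-0.0546]
[7.3,10.9,-31.8] + [0.0139,-0.0337,-0.0546]
[5.7,10.8,-32.2] + [0.0139,-0.0337,-0.0546]
```

```bash
cat > kin.py <<'E'
from go import *
from scipy.optimize import least_squares
def fk(q,P):
    a1,off,h,L2,L4,lt=P[:6]; e3=P[6] if len(P)>6 else 0
    Z=lambda t:Ro.from_rotvec([0,0,t]);Y=lambda t:Ro.from_rotvec([0,t,0])
    R=Z(q[0]);p=R.apply([a1,off,h]);R=R*Y(q[1]);p=p+R.apply([0,0,L2]);R=R*Y(q[2]);p=p+R.apply([e3,0,L4]);R=R*Z(q[3])*Y(q[4]);p=p+R.apply([0,0,lt]);R=R*Z(q[5])
    m=R.as_matrix(); return p,Ro.from_matrix(np.c_[-m[:,1],m[:,2],-m[:,0]]) # guess tool axes
E
python3 - <<'E'
from kin import *
s,p,R=cur()
D=[([1.24659912e+00,1.31087770e-01,1.48914241e+00,1.5e-05,1.52303457,-8.53927371e-02],np.array([0.14173325,0.58250405,0.22570644]),Ro.from_rotvec([-1.56428928,0.18779785,-0.1872394])),(s['q'],p,R)]
for q,p_,r in D: print((fk(q,[0]*6)[1].as_matrix()).round(3),'\n',r.as_matrix().round(3))
f=lambda P:np.concatenate([fk(q,P)[0]-p_ for q,p_,r in D])
r=least_squares(f,[.05,.05,.4,.4,.4,.3]);print(r.x.round(4),r.fun.round(4))
E
```

```text
[[ 0.972 -0.001  0.237]
 [-0.237 -0.002  0.972]
 [-0.    -1.    -0.002]] 
 [[ 0.972 -0.001  0.237]
 [-0.237 -0.002  0.972]
 [-0.    -1.    -0.002]]
[[ 0.923  0.384 -0.013]
 [-0.007  0.051  0.999]
 [ 0.384 -0.922  0.05 ]] 
 [[ 0.923  0.384 -0.013]
 [-0.007  0.051  0.999]
 [ 0.384 -0.922  0.05 ]]
[0.0113 0.0512 0.2508 0.3742 0.5384 0.3695] [0. 0. 0. 0. 0. 0.]
```

```bash
python3 - <<'E'
from kin import *
s,p,R=cur()
D=[([1.24659912e+00,1.31087770e-01,1.48914241e+00,1.5e-05,1.52303457,-8.53927371e-02],np.array([0.14173325,0.58250405,0.22570644]),Ro.from_rotvec([-1.56428928,0.18779785,-0.1872394])),(s['q'],p,R)]
for a1 in(0,.05):
  for e3 in (0,1):
    f=lambda P:np.concatenate([fk(q,[a1,.05,P[0],P[1],P[2],P[3],P[4]*e3])[0]-p_ for q,p_,r in D])
    r=least_squares(f,[.4,.4,.4,.3,0]);print(a1,e3,r.x.round(4),(r.fun*1000).round(2))
E
```

```text
0 0 [0.2497 0.3725 0.5498 0.3658 0.    ] [ 1.12 -0.45  0.33  0.06  0.03 -0.33]
0 1 [0.3364 0.3661 0.5547 0.3657 0.0807] [ 1.14 -0.38  0.    0.   -0.    0.  ]
0.05 0 [0.2448 0.3733 0.4999 0.3653 0.    ] [ 1.19 -0.23 -0.79 -0.15 -0.06  0.79]
0.05 1 [ 0.0375  0.3888  0.4882  0.3657 -0.1928] [ 1.14 -0.38  0.    0.   -0.   -0.  ]
```

```bash
cat > sim.py <<'E'
from kin import *
PAR=[0,.05,.2497,.3725,.5498,.3658]
LO=np.array([-2.96,-.89,.02,-1.34,0,-2.66]);HI=np.array([2.96,2.26,2.5,4.48,2.73,2.66])
def ik(q,p,R):
    f=lambda v:np.concatenate([(fk(v,PAR)[0]-p)*5,(fk(v,PAR)[1].inv()*R).as_rotvec()])
    r=least_squares(f,np.clip(q,LO+1e-6,HI-1e-6),bounds=(LO,HI)); return r.x,np.abs(r.fun).max()
def path(q,poses,n=10):
    """poses list of (name,G,e,az,roll)"""
    p,R=fk(q,PAR)
    for nm,G,e,az,roll in poses:
        R1=Rt(e,az,roll);T=np.array(G)+.011*R1.as_matrix()[:,1]; w=(R.inv()*R1).as_rotvec(); mx=0;er=0
        qs=[q]
        for i in range(1,n+1):
            q,e_=ik(q,p+(T-p)*i/n,R*Ro.from_rotvec(w*i/n)); er=max(er,e_);qs.append(q)
        print(nm,'q',q.round(2),'err %.4f'%er,'maxstep',np.abs(np.diff(qs,axis=0)).max(0).round(2),'turn %.2f'%np.linalg.norm(w),'dist %.3f'%np.linalg.norm(T-p)); p,R=T,R1
    return q
E
python3 - <<'E'
from sim import *
q0=cur()[0]['q']; C=np.array([.482,.2005,.046])
tc=np.array([.5668,-.1508]);w=np.radians(4.5);ex=np.array([np.cos(w),np.sin(w)]);ey=np.array([-np.sin(w),np.cos(w)])
T=np.r_[tc+.015*ex+.015*ey,.13]
for e1,a1,e2,a2 in((35,75,30,20),(35,75,25,30),(35,60,30,20),(40,60,30,10),(45,50,30,20)):
    a=Rt(e1,a1).as_matrix()[:,1]
    print(e1,a1,e2,a2)
    path(q0,[('pre',C-.13*a+[0,0,.03],e1,a1,0),('cup',C,e1,a1,0),('lift',C+[0,0,.14],e1,a1,0),('tray',T,e2,a2,0),('p90',T,e2,a2,90),('p165',T,e2,a2,165)])
E
```

```text
35 75 30 20
pre q [-0.11 -0.7   2.39  0.46  1.12 -2.66] err 0.4104 maxstep [0.32 0.17 0.13 0.31 0.09 0.53] turn 1.38 dist 0.334
cup q [ 0.15 -0.44  2.43  0.48  0.74 -2.66] err 0.4171 maxstep [0.03 0.04 0.01 0.   0.04 0.  ] turn 0.00 dist 0.149
lift q [ 0.04 -0.56  2.28  0.56  1.06 -2.66] err 0.4056 maxstep [0.01 0.02 0.02 0.01 0.03 0.  ] turn 0.00 dist 0.140
tray q [-0.52 -0.45  2.38  0.71  0.64 -2.66] err 0.3098 maxstep [0.07 0.06 0.04 0.02 0.05 0.  ] turn 0.96 dist 0.361
p90 q [-0.82 -0.22  2.38  1.29  0.98 -1.97] err 0.2096 maxstep [0.07 0.04 0.02 0.12 0.08 0.16] turn 1.57 dist 0.000
p165 q [-0.82 -0.22  2.38  1.29  0.98 -0.66] err 0.0000 maxstep [0.   0.   0.   0.   0.   0.13] turn 1.31 dist 0.000
35 75 25 30
pre q [-0.11 -0.7   2.39  0.46  1.12 -2.66] err 0.4104 maxstep [0.32 0.17 0.13 0.31 0.09 0.53] turn 1.38 dist 0.334
cup q [ 0.15 -0.44  2.43  0.48  0.74 -2.66] err 0.4171 maxstep [0.03 0.04 0.01 0.   0.04 0.  ] turn 0.00 dist 0.149
lift q [ 0.04 -0.56  2.28  0.56  1.06 -2.66] err 0.4056 maxstep [0.01 0.02 0.02 0.01 0.03 0.  ] turn 0.00 dist 0.140
tray q [-0.52 -0.42  2.33  0
[... 1754 characters left out ...]
0
pre q [-0.2  -0.88  2.5   0.56  1.16 -2.66] err 0.1377 maxstep [0.24 0.12 0.09 0.22 0.06 0.39] turn 0.93 dist 0.291
cup q [ 0.08 -0.47  2.5   0.6   0.66 -2.66] err 0.1525 maxstep [0.03 0.04 0.   0.01 0.06 0.  ] turn 0.00 dist 0.153
lift q [-0.03 -0.67  2.4   0.63  0.97 -2.66] err 0.1370 maxstep [0.01 0.03 0.02 0.   0.03 0.  ] turn 0.00 dist 0.140
tray q [-0.52 -0.45  2.38  0.71  0.64 -2.66] err 0.2587 maxstep [0.06 0.07 0.04 0.02 0.04 0.  ] turn 0.58 dist 0.357
p90 q [-0.82 -0.22  2.38  1.29  0.98 -1.97] err 0.2096 maxstep [0.07 0.04 0.02 0.12 0.08 0.16] turn 1.57 dist 0.000
p165 q [-0.82 -0.22  2.38  1.29  0.98 -0.66] err 0.0000 maxstep [0.   0.   0.   0.   0.   0.13] turn 1.31 dist 0.000
```

```bash
python3 - <<'E'
from sim import *
q0=cur()[0]['q']; C=np.array([.482,.2005,.046])
tc=np.array([.5668,-.1508]);w=np.radians(4.5);ex=np.array([np.cos(w),np.sin(w)]);ey=np.array([-np.sin(w),np.cos(w)])
T=np.r_[tc+.015*ex+.015*ey,.13]
for e1,a1,e2,a2 in((35,75,30,20),(35,60,25,30),(40,60,30,10),(45,50,30,20),(40,60,30,30)):
    a=Rt(e1,a1).as_matrix()[:,1]
    print(e1,a1,e2,a2)
    path(q0,[('mid',[.37,.18,.22],60,a1,180),('pre',C-.13*a+[0,0,.03],e1,a1,180),('cup',C,e1,a1,180),('lift',C+[0,0,.14],e1,a1,180),('tray',T,e2,a2,180),('p90',T,e2,a2,270),('p165',T,e2,a2,345)])
E
```

```text
35 75 30 20
mid q [-0.13 -0.66  2.26  0.52  1.48  0.1 ] err 0.0000 maxstep [0.13 0.04 0.01 0.09 0.03 0.07] turn 1.98 dist 0.219
pre q [-0.57 -0.18  2.24  0.9   1.51 -0.58] err 0.0000 maxstep [0.06 0.07 0.02 0.05 0.01 0.08] turn 0.44 dist 0.134
cup q [-0.32  0.02  2.3   1.07  1.21 -0.67] err 0.0000 maxstep [0.03 0.03 0.01 0.02 0.03 0.01] turn 0.00 dist 0.149
lift q [-0.32 -0.25  2.23  0.98  1.38 -0.37] err 0.0000 maxstep [0.   0.03 0.01 0.01 0.02 0.03] turn 0.00 dist 0.140
tray q [-0.82 -0.22  2.38  1.29  0.98 -0.39] err 0.0000 maxstep [0.08 0.03 0.04 0.05 0.06 0.  ] turn 0.96 dist 0.361
p90 q [-0.82 -0.22  2.38  1.29  0.98  1.18] err 0.0000 maxstep [0.   0.   0.   0.   0.   0.16] turn 1.57 dist 0.000
p165 q [-0.82 -0.22  2.38  1.29  0.98  2.49] err 0.0000 maxstep [0.   0.   0.   0.   0.   0.13] turn 1.31 dist 0.000
35 60 25 30
mid q [-0.08 -0.82  2.35  0.48  1.39  0.41] err 0.0000 maxstep [0.13 0.05 0.02 0.09 0.02 0.1 ] turn 2.20 dist 0.220
pre q [-0.62 -0.52  2.5   0.96  1.43 -0.39] err 0.0117 maxstep [0.07 0.06 0.03 0.06 0.01 0.08] turn 0.44 dist 0.113
cup q [-0.3  -0.2   2.5   1.2
[... 2334 characters left out ...]
0
pre q [-0.54 -0.59  2.48  0.89  1.38 -0.26] err 0.0000 maxstep [0.06 0.05 0.02 0.05 0.   0.07] turn 0.35 dist 0.107
cup q [-0.24 -0.24  2.48  1.1   0.98 -0.41] err 0.0000 maxstep [0.03 0.04 0.01 0.03 0.04 0.02] turn 0.00 dist 0.151
lift q [-0.24 -0.51  2.38  0.93  1.17 -0.06] err 0.0000 maxstep [0.   0.04 0.02 0.02 0.02 0.04] turn 0.00 dist 0.140
tray q [-0.86 -0.07  2.25  1.21  1.14 -0.48] err 0.0000 maxstep [0.09 0.06 0.03 0.03 0.01 0.05] turn 0.55 dist 0.357
p90 q [-0.86 -0.07  2.25  1.21  1.14  1.09] err 0.0000 maxstep [0.   0.   0.   0.   0.   0.16] turn 1.57 dist 0.000
p165 q [-0.86 -0.07  2.25  1.21  1.14  2.4 ] err 0.0000 maxstep [0.   0.   0.   0.   0.   0.13] turn 1.31 dist 0.000
```

```bash
python3 - <<'E'
from go import *
plan([.37,.17,.22],Rt(60,75,180),14)
E
```

```text
from [0.2719 0.3799 0.1931] to [0.3714 0.1753 0.2105] n 14 q [ 1.091 -0.463  2.13  -0.34   1.255 -0.412] t 0.85
[7.1,0.8,-14.6] + [0.0061,0.1347,0.0422]
[9.1,0.4,-13.5] + [0.0061,0.1347,0.0422]
[10.8,-0.1,-12.2] + [0.0061,0.1347,0.0422]
[12.3,-0.6,-10.6] + [0.0061,0.1347,0.0422]
[13.6,-1.3,-8.9] + [0.0061,0.1347,0.0422]
[14.6,-1.9,-7.0] + [0.0061,0.1347,0.0422]
[15.3,-2.6,-4.9] + [0.0061,0.1347,0.0422]
[15.7,-3.2,-2.8] + [0.0061,0.1347,0.0422]
[15.8,-3.9,-0.7] + [0.0061,0.1347,0.0422]
[15.6,-4.6,1.5] + [0.0061,0.1347,0.0422]
[15.0,-5.2,3.6] + [0.0061,0.1347,0.0422]
[14.2,-5.8,5.6] + [0.0061,0.1347,0.0422]
[13.0,-6.3,7.4] + [0.0061,0.1347,0.0422]
[11.6,-6.8,9.1] + [0.0061,0.1347,0.0422]
```

```bash
python3 -m inch '[[[7.1,0.8,-14.6,0.0061,0.1347,0.0422],[9.1,0.4,-13.5,0.0061,0.1347,0.0422],[10.8,-0.1,-12.2,0.0061,0.1347,0.0422],[12.3,-0.6,-10.6,0.0061,0.1347,0.0422],[13.6,-1.3,-8.9,0.0061,0.1347,0.0422],[14.6,-1.9,-7.0,0.0061,0.1347,0.0422],[15.3,-2.6,-4.9,0.0061,0.1347,0.0422]]]' && python3 -m inch '[[[15.7,-3.2,-2.8,0.0061,0.1347,0.0422],[15.8,-3.9,-0.7,0.0061,0.1347,0.0422],[15.6,-4.6,1.5,0.0061,0.1347,0.0422],[15.0,-5.2,3.6,0.0061,0.1347,0.0422],[14.2,-5.8,5.6,0.0061,0.1347,0.0422],[13.0,-6.3,7.4,0.0061,0.1347,0.0422],[11.6,-6.8,9.1,0.0061,0.1347,0.0422]]]'
python3 - <<'E'
from go import *
show()
R=Rt(35,75,180);a=R.as_matrix()[:,1]
plan(np.array([.482,.2005,.046])-.13*a+[0,0,.03],R,5)
E
```

```text
t: 1.72
tool_pos: [0.3209, 0.2782, 0.2021]
orientation: [-1.184, 0.651, -0.714]
force: [0.2, -0.4, 0.1]
opening: 0.0933
t: 2.6
tool_pos: [0.3706, 0.1759, 0.2105]
orientation: [-0.634, 1.546, -1.016]
force: [-0.3, 0.5, -0.1]
opening: 0.0927
t 2.6 q [-0.169 -0.683  2.277  0.524  1.505  0.077] 
G [0.3692 0.1706 0.22  ] TCP [0.3706 0.1759 0.2105] e 59.92 az 75.08 x [-0.231 -0.834 -0.501] z [ 0.964 -0.265 -0.004] F [-0.26  0.48 -0.07] M [-0.33  0.17  0.01] open 0.09274865586440847
from [0.3706 0.1759 0.2105] to [0.4568 0.1063 0.1443] n 5 q [-0.169 -0.683  2.277  0.524  1.505  0.077] t 2.6
[14.3,6.9,20.4] + [-0.0002,-0.0015,0.0870]
[14.8,5.7,20.3] + [-0.0002,-0.0015,0.0870]
[15.3,4.4,20.3] + [-0.0002,-0.0015,0.0870]
[15.6,3.0,20.3] + [-0.0002,-0.0015,0.0870]
[15.9,1.6,20.3] + [-0.0002,-0.0015,0.0870]
```

```bash
python3 -m inch '[[[14.3,6.9,20.4,0,-0.0015,0.087],[14.8,5.7,20.3,0,-0.0015,0.087],[15.3,4.4,20.3,0,-0.0015,0.087],[15.6,3.0,20.3,0,-0.0015,0.087],[15.9,1.6,20.3,0,-0.0015,0.087],[0,0,0,0,0,0]]]'
python3 - <<'E'
from go import *
show()
R=Rt(35,75,180)
for n in('scene','top'):
    c=snap(n,n+'1.png')
    p=cur()[1]; u=proj(c,[p])[0]; im=c['image'].copy(); print(n,u)
    x,y=int(u[0])-60,int(u[1])-45
    im=im[max(y,0):y+110,max(x,0):x+120]; cv2.imwrite(f'pics/{n}1z.png',np.clip(255*(cv2.resize(im,None,fx=5,fy=5)/255.)**.6,0,255).astype('uint8'))
plan(np.array([.482,.2005,.046]),R,6)
E
```

```text
t: 3.35
tool_pos: [0.4558, 0.1069, 0.1413]
orientation: [-0.281, 1.594, -0.678]
force: [0.1, 0.1, -0.4]
opening: 0.0927
t 3.35 q [-0.578 -0.073  2.175  0.894  1.505 -0.602] 
G [0.4535 0.0982 0.1476] TCP [0.4558 0.1069 0.1413] e 34.92 az 75.32 x [-0.153 -0.552 -0.82 ] z [ 0.966 -0.258 -0.006] F [ 0.12  0.07 -0.44] M [-0.41  0.19  0.  ] open 0.09266142277080115
scene [250.33532014 148.32885379]
top [241.70873982 236.7228119 ]
from [0.4566 0.1073 0.1445] to [0.4843 0.2092 0.0397] n 6 q [-0.575 -0.083  2.175  0.894  1.505 -0.6  ] t 3.45
[4.2,24.4,0.1] + [0.0004,0.0004,0.0003]
[4.2,24.4,0.1] + [0.0004,0.0004,0.0003]
[4.2,24.4,0.1] + [0.0004,0.0004,0.0003]
[4.2,24.4,0.1] + [0.0004,0.0004,0.0003]
[4.2,24.4,0.1] + [0.0004,0.0004,0.0003]
[4.2,24.4,0.1] + [0.0004,0.0004,0.0003]
```

View pics/scene1z.png

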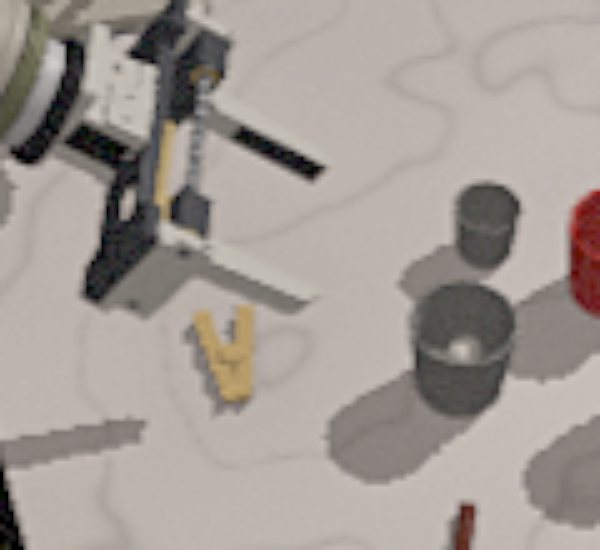

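View pics/top1z.png

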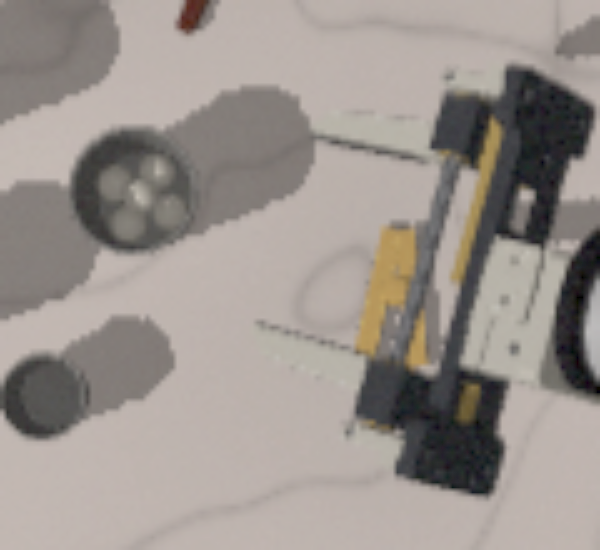

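```bash
python3 - <<'E'
from go import *
s,p,R=cur(); m=R.as_matrix()
for n,o in(('scene',(190,103)),('top',(181,191))):
    c=load(n+'1.png')
    for sg in(1,-1):
        for dx in(-.0075,.0075):
            u=proj(c,[p+.008*m[:,1]+sg*.0464*m[:,2]+dx*m[:,0]])[0]; print(n,sg,dx,((u+.5-o)*5-.5).round(0))
    t=np.linspace(0,2*np.pi,5)[:4]
    print('cup rim c',((proj(c,[[.482,.2005,.064]])+.5-o)*5).round(0))
E
```

```text
scene 1 -0.0075 [319. 287.]
scene 1 0.0075 [304. 300.]
scene -1 -0.0075 [326. 169.]
scene -1 0.0075 [312. 182.]
cup rim c [[463. 322.]]
top 1 -0.0075 [311. 132.]
top 1 0.0075 [328. 140.]
top -1 -0.0075 [257. 318.]
top -1 0.0075 [275. 323.]
cup rim c [[134. 189.]]
```

```bash
python3 -m inch '[[[4.2,24.4,0.1,0,0,0],[4.2,24.4,0.1,0,0,0],[4.2,24.4,0.1,0,0,0],[4.2,24.4,0.1,0,0,0],[4.2,24.4,0.1,0,0,0],[4.2,24.4,0.1,0,0,0],[0,0,0,0,0,0]]]'
python3 - <<'E'
from go import *
show()
E
```

```text
t: 4.32
tool_pos: [0.4843, 0.2102, 0.0413]
orientation: [-0.286, 1.581, -0.679]
force: [-1.0, -0.2, 0.2]
opening: 0.0931
t 4.325 q [-0.322  0.156  2.184  1.067  1.2   -0.698] 
G [0.482  0.2015 0.0476] TCP [0.4843 0.2102 0.0413] e 35.11 az 75.2 x [-0.141 -0.557 -0.818] z [ 0.968 -0.252  0.005] F [-0.95 -0.21  0.17] M [-0.41  0.17 -0.01] open 0.09306837051807178
```

```bash
python3 -m inch '[[[0,0,0,0,0,0],[0,0,0,0,0,0],[0,0,0,0,0,0],[0,0,0,0,0,0],[0,0,0,0,0,0]]]' 40 25; python3 - <<'E'
from go import *
show()
E
```

```text
t: 4.95
tool_pos: [0.4854, 0.2084, 0.0409]
orientation: [-0.282, 1.583, -0.68]
force: [-3.3, -3.6, 7.1]
opening: 0.067
t 4.95 q [-0.327  0.159  2.182  1.068  1.201 -0.7  ] 
G [0.4831 0.1997 0.0472] TCP [0.4854 0.2084 0.0409] e 35.02 az 75.04 x [-0.144 -0.555 -0.819] z [ 0.967 -0.256  0.004] F [-3.34 -3.55  7.1 ] M [0.21 0.16 0.24] open 0.06697860324261923
```

```bash
python3 -m inch '[[[-8.2,-5.7,0,0,0,0],[-16.4,-11.5,0,0,0,0],[-20.5,-14.3,0,0,0,0],[-20.5,-14.3,0,0,0,0],[-20.5,-14.3,0,0,0,0],[-16.4,-11.5,0,0,0,0]]]'; python3 - <<'E'
from go import *
show()
for n in('scene','top'):
    c=snap(n,n+'2.png')
a=load('scene2.png')['image'][80:200,210:330];b=load('top2.png')['image'][180:300,150:270]
cv2.imwrite('pics/lift.png',np.clip(255*(np.hstack([cv2.resize(a,(396,396)),cv2.resize(b,(396,396))])/255.)**.6,0,255).astype('uint8'))
E
```

```text
t: 5.7
tool_pos: [0.4844, 0.2089, 0.166]
orientation: [-0.284, 1.584, -0.681]
force: [0.5, -0.3, -2.3]
opening: 0.0666
t 5.7 q [-0.325 -0.148  2.187  0.989  1.357 -0.428] 
G [0.4821 0.2002 0.1723] TCP [0.4844 0.2089 0.166 ] e 35.12 az 75.07 x [-0.145 -0.557 -0.818] z [ 0.967 -0.256  0.003] F [ 0.48 -0.27 -2.31] M [-0.72  0.25 -0.03] open 0.0665795230060228
```

View pics/lift.png

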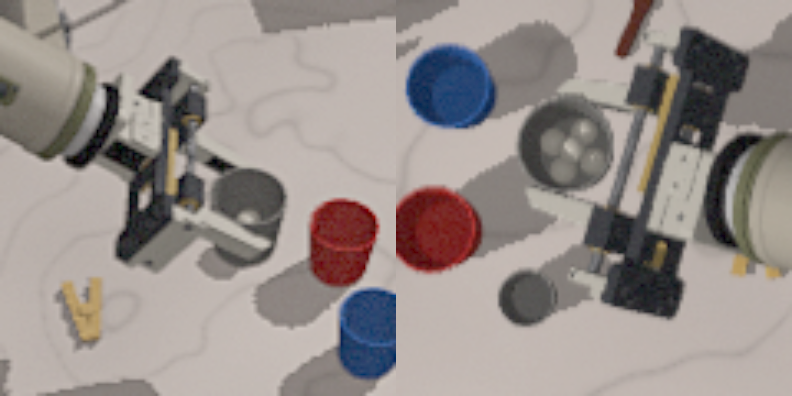

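```bash
python3 - <<'E'
from sim import *
q0=cur()[0]['q']; T=[.5815,-.1114,.14]
for e2,a2 in((30,20),(30,15),(25,20)):
    path(q0,[('hi',[.5815,-.1114,.172],e2,a2,180),('tray',T,e2,a2,180),('p90',T,e2,a2,270),('p165',T,e2,a2,335)])
plan([.5815,-.1114,.172],Rt(30,18,180),12)
E
```

```text
hi q [-0.77 -0.35  2.4   1.23  0.98 -0.24] err 0.0000 maxstep [0.07 0.04 0.04 0.03 0.06 0.02] turn 0.97 dist 0.316
tray q [-0.77 -0.29  2.42  1.29  0.95 -0.34] err 0.0000 maxstep [0.   0.01 0.   0.01 0.   0.01] turn 0.00 dist 0.032
p90 q [-0.77 -0.29  2.42  1.29  0.95  1.23] err 0.0000 maxstep [0.   0.   0.   0.   0.   0.16] turn 1.57 dist 0.000
p165 q [-0.77 -0.29  2.42  1.29  0.95  2.37] err 0.0000 maxstep [0.   0.   0.   0.   0.   0.11] turn 1.13 dist 0.000
hi q [-0.74 -0.43  2.45  1.24  0.88 -0.17] err 0.0000 maxstep [0.07 0.05 0.05 0.03 0.08 0.03] turn 1.05 dist 0.317
tray q [-0.74 -0.37  2.47  1.31  0.85 -0.28] err 0.0000 maxstep [0.   0.01 0.   0.01 0.   0.01] turn 0.00 dist 0.032
p90 q [-0.74 -0.37  2.47  1.31  0.85  1.29] err 0.0000 maxstep [0.   0.   0.   0.   0.   0.16] turn 1.57 dist 0.000
p165 q [-0.74 -0.37  2.47  1.31  0.85  2.43] err 0.0000 maxstep [0.   0.   0.   0.   0.   0.11] turn 1.13 dist 0.000
hi q [-0.81 -0.33  2.43  1.36  1.02 -0.38] err 0.0000 maxstep [0.07 0.04 0.04 0.05 0.06 0.01] turn 0.98 dist 0.316
tray q [-0.81 -0.26  2.45  1.41  1.   -0.48] err 0.0000
[... 211 characters left out ...]
1.    2.22] err 0.0000 maxstep [0.   0.   0.   0.   0.   0.11] turn 1.13 dist 0.000
from [0.4857 0.2087 0.1673] to [ 0.5906 -0.1085  0.1665] n 12 q [-0.325 -0.148  2.185  0.99   1.356 -0.429] t 5.8
[13.5,-19.0,15.2] + [0.0699,0.0452,0.0065]
[12.7,-17.9,17.1] + [0.0699,0.0452,0.0065]
[11.8,-16.8,18.9] + [0.0699,0.0452,0.0065]
[10.8,-15.5,20.5] + [0.0699,0.0452,0.0065]
[9.7,-14.0,22.0] + [0.0699,0.0452,0.0065]
[8.6,-12.5,23.3] + [0.0699,0.0452,0.0065]
[7.4,-10.9,24.5] + [0.0699,0.0452,0.0065]
[6.2,-9.2,25.5] + [0.0699,0.0452,0.0065]
[5.0,-7.4,26.4] + [0.0699,0.0452,0.0065]
[3.8,-5.6,27.0] + [0.0699,0.0452,0.0065]
[2.5,-3.7,27.5] + [0.0699,0.0452,0.0065]
[1.2,-1.8,27.8] + [0.0699,0.0452,0.0065]
```

```bash
python3 -m inch '[[[13.5,-19.0,15.2,0.0699,0.0452,0.0065],[12.7,-17.9,17.1,0.0699,0.0452,0.0065],[11.8,-16.8,18.9,0.0699,0.0452,0.0065],[10.8,-15.5,20.5,0.0699,0.0452,0.0065],[9.7,-14.0,22.0,0.0699,0.0452,0.0065],[8.6,-12.5,23.3,0.0699,0.0452,0.0065]]]'; python3 -m inch '[[[7.4,-10.9,24.5,0.0699,0.0452,0.0065],[6.2,-9.2,25.5,0.0699,0.0452,0.0065],[5.0,-7.4,26.4,0.0699,0.0452,0.0065],[3.8,-5.6,27.0,0.0699,0.0452,0.0065],[2.5,-3.7,27.5,0.0699,0.0452,0.0065],[1.2,-1.8,27.8,0.0699,0.0452,0.0065],[0,0,0,0,0,0]]]'; python3 - <<'E'
from go import *
show()
for n in('scene','top'):
    c=snap(n,n+'3.png')
a=load('scene3.png')['image'][130:270,100:240];b=load('top3.png')['image'][120:260,280:420]
cv2.imwrite('pics/over.png',np.clip(255*(np.hstack([cv2.resize(a,(400,400)),cv2.resize(b,(400,400))])/255.)**.6,0,255).astype('uint8'))
plan([.5815,-.1114,.14],Rt(30,18,180),2)
E
```

```text
t: 6.55
tool_pos: [0.5366, 0.0497, 0.1628]
orientation: [0.158, 1.652, -1.034]
force: [0.4, 0.2, -2.2]
opening: 0.0669
t: 7.42
tool_pos: [0.5893, -0.1087, 0.1629]
orientation: [0.628, 1.64, -1.364]
force: [0.9, -0.3, -1.8]
opening: 0.0667
t 7.425 q [-0.773 -0.286  2.366  1.262  0.932 -0.27 ] 
G [ 0.5803 -0.1116  0.1685] TCP [ 0.5893 -0.1087  0.1629] e 30.21 az 17.98 x [-0.48  -0.152 -0.864] z [ 0.307 -0.952 -0.003] F [ 0.88 -0.28 -1.79] M [-0.28  0.86  0.03] open 0.06667670063478118
from [ 0.5891 -0.1074  0.1629] to [ 0.5906 -0.1085  0.1345] n 2 q [-0.772 -0.286  2.366  1.262  0.934 -0.27 ] t 7.525
[12.0,7.6,0.8] + [0.0013,-0.0011,0.0019]
[12.0,7.6,0.8] + [0.0013,-0.0011,0.0019]
```

View pics/over.png

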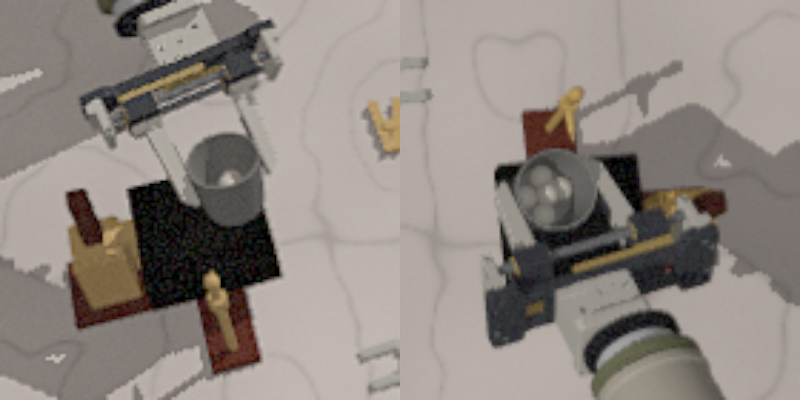

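```bash
python3 -m inch '[[[10,6,0.5,0,0,0],[12,8,0.5,0,0,0],[0,0,0,0,0.12,0],[0,0,0,0,0.15,0],[0,0,0,0,0.15,0],[0,0,0,0,0.15,0],[0,0,0,0,0.13,0],[0,0,0,0,0.1,0]]]'; python3 -m inch '[[[0,0,0,0,0.08,0],[0,0,0,0,0.07,0],[0,0,0,0,0.06,0],[0,0,0,0,0.06,0],[0,0,0,0,0.06,0],[0,0,0,0,0.06,0],[0,0,0,0,0.06,0],[0,0,0,0,0.06,0]]]';  python3 - <<'E'
from go import *
show()
for n in('scene','top'):
    c=snap(n,n+'4.png')
a=load('scene4.png')['image'][130:270,100:240];b=load('top4.png')['image'][120:260,280:420]
cv2.imwrite('pics/pour1.png',np.clip(255*(np.hstack([cv2.resize(a,(400,400)),cv2.resize(b,(400,400))])/255.)**.6,0,255).astype('uint8'))
E
```

```text
t: 8.52
tool_pos: [0.5906, -0.1078, 0.1373]
orientation: [1.284, 2.248, -1.169]
force: [-0.1, -0.4, -2.6]
opening: 0.0667
t: 9.52
tool_pos: [0.5906, -0.1078, 0.1373]
orientation: [-1.627, -2.419, 0.856]
force: [1.0, 0.1, -2.0]
opening: 0.067
t 9.525 q [-0.77  -0.212  2.365  1.316  0.912  0.952] 
G [ 0.5816 -0.1108  0.1428] TCP [ 0.5906 -0.1078  0.1373] e 30.19 az 18.18 x [-0.423  0.879 -0.219] z [-0.383 -0.392 -0.836] F [ 0.96  0.15 -1.96] M [-0.25  0.91 -0.02] open 0.06704578115464187
```

View pics/pour1.png

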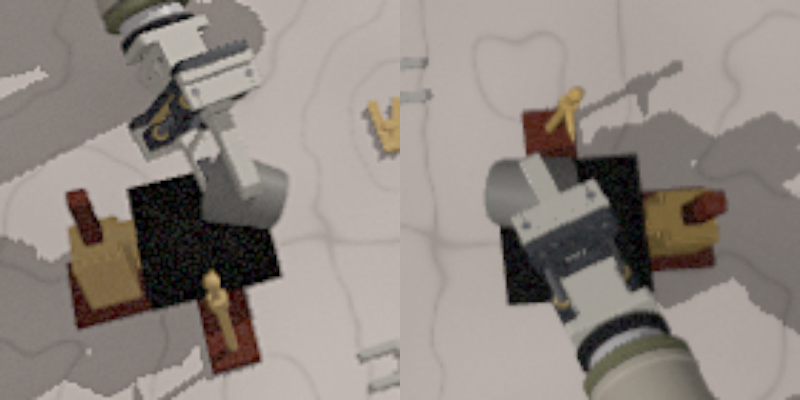

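The cup is tilted mouth toward −y over the tray (top panel at 530,190) and no beads are out yet. I'll continue slowly.

```bash
python3 -m inch '[[[0,0,0,0,0.06,0],[0,0,0,0,0.05,0],[0,0,0,0,0.05,0],[0,0,0,0,0.05,0],[0,0,0,0,0.05,0],[0,0,0,0,0.05,0],[0,0,0,0,0.05,0],[0,0,0,0,0.05,0]]]';  python3 - <<'E'
from go import *
show()
for n in('scene','top'):
    c=snap(n,n+'5.png')
a=load('scene5.png')['image'][130:270,100:240];b=load('top5.png')['image'][120:260,280:420]
cv2.imwrite('pics/pour2.png',np.clip(255*(np.hstack([cv2.resize(a,(400,400)),cv2.resize(b,(400,400))])/255.)**.6,0,255).astype('uint8'))
E
```

```text
t: 10.62
tool_pos: [0.5907, -0.1082, 0.1374]
orientation: [-1.614, -2.133, 0.464]
force: [-0.3, -0.8, -1.7]
opening: 0.0665
t 10.625 q [-0.771 -0.212  2.365  1.317  0.912  1.361] 
G [ 0.5817 -0.1111  0.143 ] TCP [ 0.5907 -0.1082  0.1374] e 30.18 az 18.13 x [-0.235  0.963  0.131] z [-0.519 -0.011 -0.854] F [-0.26 -0.78 -1.68] M [-0.22  0.88 -0.08] open 0.06649514647218863
```

View pics/pour2.png

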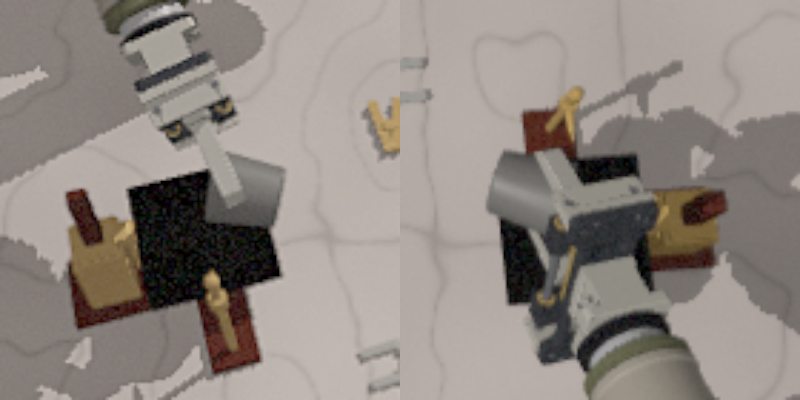

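```bash
python3 -m inch '[[[0,0,0,0,0.05,0],[0,0,0,0,0.05,0],[0,0,0,0,0.05,0],[0,0,0,0,0.05,0],[0,0,0,0,0.05,0],[0,0,0,0,0.05,0],[0,0,0,0,0.05,0],[0,0,0,0,0.05,0]]]';  python3 - <<'E'
from go import *
show()
for n in('scene','top'):
    c=snap(n,n+'6.png')
a=load('scene6.png')['image'][130:270,100:240];b=load('top6.png')['image'][120:260,280:420]
cv2.imwrite('pics/pour3.png',np.clip(255*(np.hstack([cv2.resize(a,(400,400)),cv2.resize(b,(400,400))])/255.)**.6,0,255).astype('uint8'))
E
```

```text
t: 11.72
tool_pos: [0.5908, -0.1083, 0.1375]
orientation: [-1.554, -1.832, 0.125]
force: [0.0, 0.1, -2.4]
opening: 0.0668
t 11.725 q [-0.771 -0.212  2.365  1.317  0.912  1.76 ] 
G [ 0.5818 -0.1113  0.143 ] TCP [ 0.5908 -0.1083  0.1375] e 30.18 az 18.11 x [-0.015  0.892  0.453] z [-0.57   0.365 -0.736] F [ 0.01  0.14 -2.36] M [-0.24  0.83 -0.05] open 0.06676671281181899
```

View pics/pour3.png

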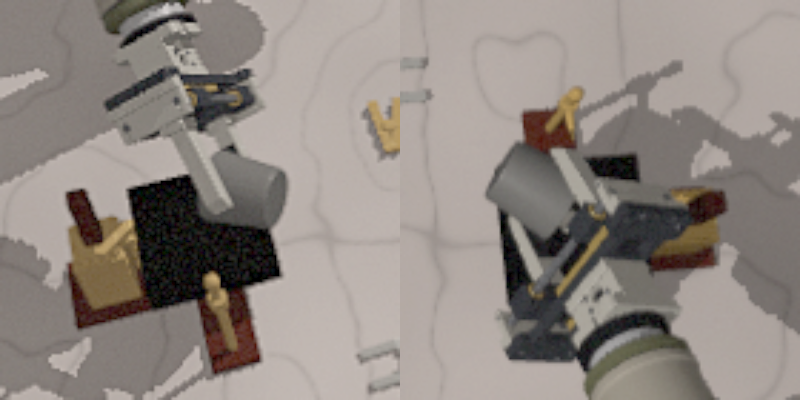

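```bash
python3 -m inch '[[[0,0,0,0,0.04,0],[0,0,0,0,0.04,0],[0,0,0,0,0.04,0],[0,0,0,0,0.04,0],[0,0,0,0,0.04,0],[0,0,0,0,0.04,0],[0,0,0,0,0.04,0],[0,0,0,0,0.04,0]]]';  python3 - <<'E'
from go import *
show()
for n in('scene','top'):
    c=snap(n,n+'7.png')
a=load('scene7.png')['image'][130:270,100:240];b=load('top7.png')['image'][120:260,280:420]
cv2.imwrite('pics/pour4.png',np.clip(255*(np.hstack([cv2.resize(a,(400,400)),cv2.resize(b,(400,400))])/255.)**.6,0,255).astype('uint8'))
E
```

```text
t: 12.82
tool_pos: [0.5909, -0.1085, 0.1377]
orientation: [-1.479, -1.58, -0.118]
force: [-0.5, 0.3, -1.8]
opening: 0.0666
t 12.825 q [-0.771 -0.212  2.365  1.317  0.912  2.079] 
G [ 0.5819 -0.1114  0.1432] TCP [ 0.5909 -0.1085  0.1377] e 30.16 az 18.09 x [0.165 0.732 0.661] z [-0.545  0.626 -0.557] F [-0.5   0.32 -1.79] M [-0.21  0.77 -0.  ] open 0.0666054055840443
```

View pics/pour4.png

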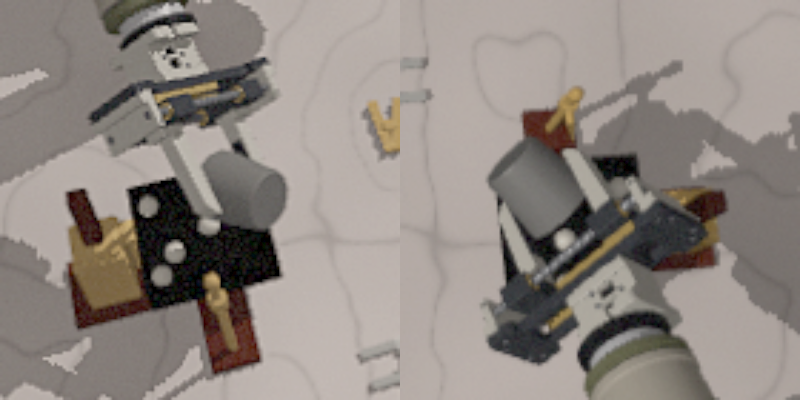

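Four beads show in the tray (scene panel 148,205; 175,250; 160,275; 208,225). I'll tilt a bit more.

```bash
python3 -m inch '[[[0,0,0,0,0.05,0],[0,0,0,0,0.05,0],[0,0,0,0,0.05,0],[0,0,0,0,0.05,0],[0,0,0,0,0.05,0],[0,0,0,0,0,0],[0,0,0,0,0,0],[0,0,0,0,0,0]]]';  python3 - <<'E'
from go import *
show()
for n in('scene','top'):
    c=snap(n,n+'8.png')
a=load('scene8.png')['image'][130:270,100:240];b=load('top8.png')['image'][120:260,280:420]
cv2.imwrite('pics/pour5.png',np.clip(255*(np.hstack([cv2.resize(a,(400,400)),cv2.resize(b,(400,400))])/255.)**.6,0,255).astype('uint8'))
E
```

```text
t: 13.92
tool_pos: [0.5909, -0.1086, 0.1376]
orientation: [-1.405, -1.378, -0.292]
force: [-0.1, 0.3, -1.9]
opening: 0.0666
t 13.925 q [-0.771 -0.212  2.365  1.317  0.911  2.33 ] 
G [ 0.5819 -0.1116  0.1431] TCP [ 0.5909 -0.1086  0.1376] e 30.17 az 18.06 x [0.295 0.554 0.778] z [-0.487  0.788 -0.376] F [-0.14  0.27 -1.87] M [-0.21  0.74  0.02] open 0.06657078582248917
```

View pics/pour5.png

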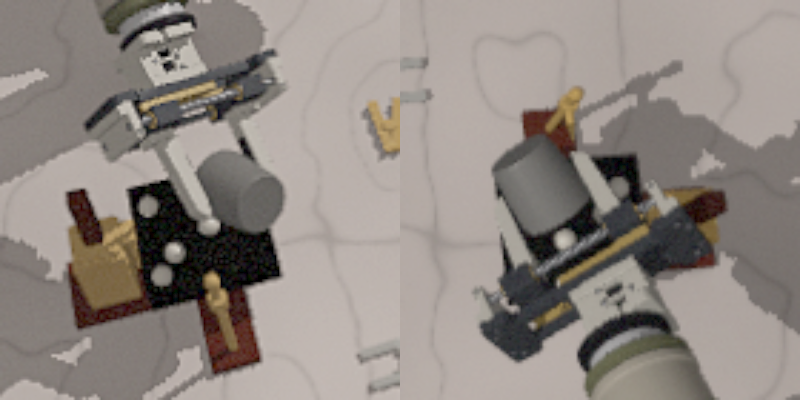

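```bash
python3 -m inch '[[[0,0,0,0,-0.15,0],[0,0,0,0,-0.17,0],[0,0,0,0,-0.17,0],[0,0,0,0,-0.17,0],[0,0,0,0,-0.17,0],[0,0,0,0,-0.17,0],[0,0,0,0,-0.17,0],[0,0,0,0,-0.17,0]]]'; python3 -m inch '[[[0,0,0,0,-0.17,0],[0,0,0,0,-0.17,0],[0,0,0,0,-0.17,0],[0,0,0,0,-0.17,0],[0,0,0,0,-0.17,0],[0,0,0,0,-0.17,0],[-8,-5,0,0,-0.17,0],[-17,-10,0,0,-0.1,0]]]';  python3 - <<'E'
from go import *
show()
for n in('scene','top'):
    c=snap(n,n+'9.png')
a=load('scene9.png')['image'][130:270,100:240];b=load('top9.png')['image'][120:260,280:420]
cv2.imwrite('pics/pour6.png',np.clip(255*(np.hstack([cv2.resize(a,(400,400)),cv2.resize(b,(400,400))])/255.)**.5,0,255).astype('uint8'))
plan([.5815,-.1114,.175],Rt(35,30,180),3)
E
```

```text
t: 15.02
tool_pos: [0.5909, -0.1086, 0.1376]
orientation: [-1.63, -2.396, 0.823]
force: [0.2, 0.2, -1.8]
opening: 0.0665
t: 16.02
tool_pos: [0.5913, -0.1134, 0.1652]
orientation: [0.669, 1.686, -1.356]
force: [0.7, 0.7, -1.4]
opening: 0.0668
t 16.025 q [-0.78  -0.274  2.351  1.257  0.941 -0.212] 
G [ 0.5822 -0.1164  0.1708] TCP [ 0.5913 -0.1134  0.1652] e 30.24 az 18.14 x [-0.497 -0.099 -0.862] z [ 0.282 -0.958 -0.052] F [ 0.67  0.69 -1.42] M [-0.24  0.78 -0.01] open 0.06684446592638059
from [ 0.5929 -0.115   0.1687] to [ 0.5893 -0.1069  0.1687] n 3 q [-0.78  -0.276  2.347  1.258  0.941 -0.21 ] t 16.125
[0.3,-0.3,-2.9] + [-0.0584,-0.0568,-0.0304]
[0.2,-0.1,-2.9] + [-0.0584,-0.0568,-0.0304]
[-0.0,0.1,-3.0] + [-0.0584,-0.0568,-0.0304]
```

View pics/pour6.png

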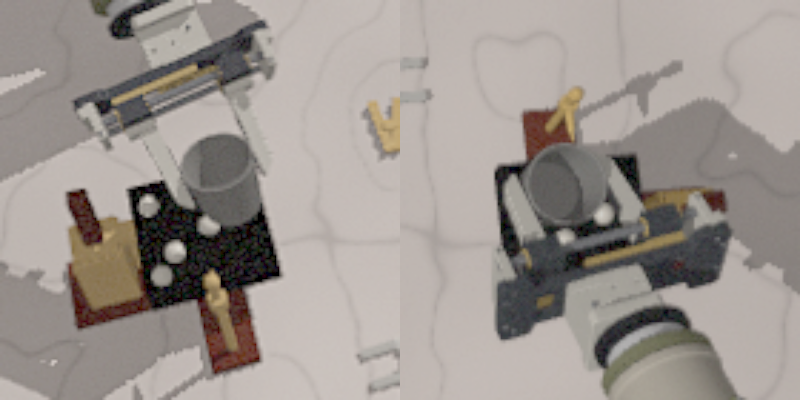

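```bash
python3 - <<'E'
from go import *
plan([.482,.2,.172],Rt(35.0,75.1,180),13)
E
```

```text
from [ 0.5929 -0.115   0.1687] to [0.4843 0.2087 0.1657] n 13 q [-0.78  -0.276  2.347  1.258  0.941 -0.21 ] t 16.125
[1.8,-0.1,-26.2] + [-0.0647,-0.0454,-0.0080]
[0.6,1.6,-26.2] + [-0.0647,-0.0454,-0.0080]
[-0.6,3.3,-26.1] + [-0.0647,-0.0454,-0.0080]
[-1.8,4.9,-25.7] + [-0.0647,-0.0454,-0.0080]
[-3.0,6.6,-25.3] + [-0.0647,-0.0454,-0.0080]
[-4.2,8.2,-24.6] + [-0.0647,-0.0454,-0.0080]
[-5.3,9.7,-23.8] + [-0.0647,-0.0454,-0.0080]
[-6.5,11.2,-22.9] + [-0.0647,-0.0454,-0.0080]
[-7.6,12.5,-21.8] + [-0.0647,-0.0454,-0.0080]
[-8.7,13.9,-20.6] + [-0.0647,-0.0454,-0.0080]
[-9.7,15.1,-19.2] + [-0.0647,-0.0454,-0.0080]
[-10.6,16.2,-17.7] + [-0.0647,-0.0454,-0.0080]
[-11.5,17.2,-16.2] + [-0.0647,-0.0454,-0.0080]
```

```bash
python3 -m inch '[[[1.8,-0.1,-26.2,-0.0647,-0.0454,-0.008],[0.6,1.6,-26.2,-0.0647,-0.0454,-0.008],[-0.6,3.3,-26.1,-0.0647,-0.0454,-0.008],[-1.8,4.9,-25.7,-0.0647,-0.0454,-0.008],[-3.0,6.6,-25.3,-0.0647,-0.0454,-0.008],[-4.2,8.2,-24.6,-0.0647,-0.0454,-0.008],[-5.3,9.7,-23.8,-0.0647,-0.0454,-0.008]]]'; python3 -m inch '[[[-6.5,11.2,-22.9,-0.0647,-0.0454,-0.008],[-7.6,12.5,-21.8,-0.0647,-0.0454,-0.008],[-8.7,13.9,-20.6,-0.0647,-0.0454,-0.008],[-9.7,15.1,-19.2,-0.0647,-0.0454,-0.008],[-10.6,16.2,-17.7,-0.0647,-0.0454,-0.008],[-11.5,17.2,-16.2,-0.0647,-0.0454,-0.008],[0,0,0,0,0,0],[0,0,0,0,0,0]]]';  python3 - <<'E'
from go import *
show()
for n in('scene','top'):
    c=snap(n,n+'10.png')
a=load('scene10.png')['image'][170:270,100:220];b=load('top10.png')['image'][150:250,290:410]
cv2.imwrite('pics/tray10.png',np.clip(255*(np.hstack([cv2.resize(a,(400,333)),cv2.resize(b,(400,333))])/255.)**.5,0,255).astype('uint8'))
a=load('scene10.png')['image'][80:200,210:330];b=load('top10.png')['image'][180:300,150:270]
cv2.imwrite('pics/cup10.png',np.clip(255*(np.hstack([cv2.resize(a,(396,396)),cv2.resize(b,(396,396))])/255.)**.6,0,255).astype('uint8'))
plan([.482,.2,.050],Rt(35.0,75.1,180),6)
E
```

```text
t: 17.0
tool_pos: [0.5331, 0.0618, 0.1652]
orientation: [0.14, 1.676, -0.998]
force: [0.4, 0.6, -1.6]
opening: 0.0662
t: 18.0
tool_pos: [0.4835, 0.2101, 0.1645]
orientation: [-0.28, 1.593, -0.678]
force: [0.4, 0.3, -1.6]
opening: 0.0668
t 18.0 q [-0.325 -0.143  2.188  0.993  1.358 -0.426] 
G [0.4812 0.2014 0.1708] TCP [0.4835 0.2101 0.1645] e 34.87 az 75.26 x [-0.151 -0.551 -0.82 ] z [ 0.966 -0.258 -0.005] F [ 0.36  0.34 -1.64] M [-0.66  0.24  0.04] open 0.066842610394176
from [0.4837 0.2096 0.1646] to [0.4843 0.2087 0.0437] n 6 q [-0.326 -0.143  2.188  0.993  1.358 -0.426] t 18.1
[16.6,11.4,0.2] + [0.0002,-0.0008,-0.0004]
[16.6,11.4,0.2] + [0.0002,-0.0008,-0.0004]
[16.6,11.4,0.2] + [0.0002,-0.0008,-0.0004]
[16.6,11.4,0.2] + [0.0002,-0.0008,-0.0004]
[16.6,11.5,0.2] + [0.0002,-0.0008,-0.0004]
[16.6,11.5,0.1] + [0.0002,-0.0008,-0.0004]
```

View pics/tray10.png

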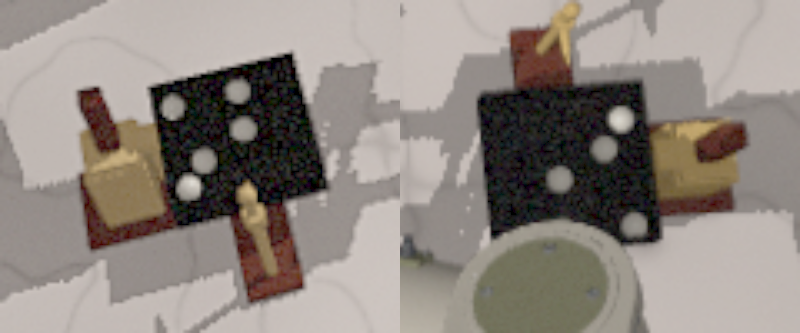

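View pics/cup10.png

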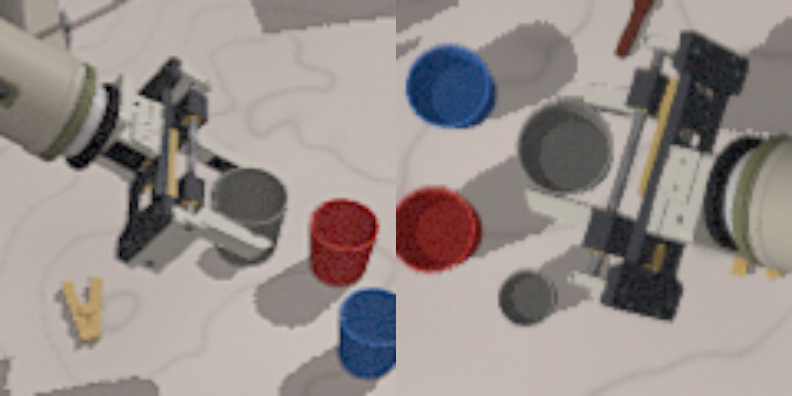

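All five beads are in the tray (scene panel 172,107; 237,90; 243,128; 203,160; 190,187), and the cup is empty and upright. Now I'll lower it.

```bash
python3 -m inch '[[[16.6,11.4,0.1,0,0,0],[16.6,11.4,0.1,0,0,0],[16.6,11.4,0.1,0,0,0],[16.6,11.4,0.1,0,0,0],[16.6,11.5,0.1,0,0,0],[12.3,8.6,0.1,0,0,0],[4.1,2.9,0,0,0,0],[0,0,0,0,0,0]]]';  python3 - <<'E'
from go import *
show()
E
```

```text
t: 19.1
tool_pos: [0.4837, 0.2091, 0.0441]
orientation: [-0.279, 1.593, -0.678]
force: [-0.9, 0.7, -1.2]
opening: 0.0667
t 19.1 q [-0.328  0.15   2.186  1.067  1.208 -0.687] 
G [0.4814 0.2004 0.0503] TCP [0.4837 0.2091 0.0441] e 34.86 az 75.21 x [-0.152 -0.551 -0.821] z [ 0.966 -0.259 -0.005] F [-0.87  0.66 -1.23] M [-0.68  0.22 -0.05] open 0.06672425810059673
```

```bash
python3 -m inch '[[[1.6,1.1,0,0,0,0],[0.9,0.6,0,0,0,0],[0,0,0,0,0,0]]]';  python3 - <<'E'
from go import *
show()
E
```

```text
t: 19.48
tool_pos: [0.4836, 0.2094, 0.0412]
orientation: [-0.28, 1.592, -0.678]
force: [-0.1, -0.8, -2.6]
opening: 0.0661
t 19.475 q [-0.327  0.158  2.184  1.069  1.204 -0.694] 
G [0.4813 0.2007 0.0475] TCP [0.4836 0.2094 0.0412] e 34.87 az 75.24 x [-0.151 -0.552 -0.82 ] z [ 0.966 -0.258 -0.004] F [-0.13 -0.75 -2.59] M [-0.71  0.24 -0.03] open 0.06613980144716489
```

```bash
python3 -m inch '[[[0.9,0.6,0,0,0,0],[0,0,0,0,0,0]]]';  python3 - <<'E'
from go import *
show()
E
```

```text
t: 19.73
tool_pos: [0.4838, 0.2098, 0.041]
orientation: [-0.279, 1.592, -0.676]
force: [-3.5, -1.5, 7.6]
opening: 0.0665
t 19.725 q [-0.327  0.161  2.183  1.071  1.205 -0.696] 
G [0.4815 0.201  0.0473] TCP [0.4838 0.2098 0.041 ] e 34.76 az 75.28 x [-0.15  -0.55  -0.822] z [ 0.966 -0.257 -0.004] F [-3.49 -1.5   7.55] M [0.38 0.27 0.45] open 0.06650072798010785
```

Contact with the bench. I'll open, then back off along the tool axis.

```bash
python3 -m inch '[[[0,0,0,0,0,0],[0,0,0,0,0,0],[0,0,0,0,0,0],[0,0,0,0,0,0]]]' 93; python3 -m inch '[[[0,-15,0,0,0,0],[0,-30,0,0,0,0],[0,-30,0,0,0,0],[0,-30,0,0,0,0],[0,-30,0,0,0,0],[0,-15,0,0,0,0]]]';  python3 - <<'E'
from go import *
show()
for n in('scene','top'):
    c=snap(n,n+'11.png')
a=load('scene11.png')['image'][80:200,210:330];b=load('top11.png')['image'][180:300,150:270]
cv2.imwrite('pics/cup11.png',np.clip(255*(np.hstack([cv2.resize(a,(396,396)),cv2.resize(b,(396,396))])/255.)**.6,0,255).astype('uint8'))
E
```

```text
t: 20.23
tool_pos: [0.4835, 0.2094, 0.0399]
orientation: [-0.28, 1.592, -0.678]
force: [-0.2, 0.4, -0.7]
opening: 0.0929
t: 20.98
tool_pos: [0.4525, 0.0885, 0.1268]
orientation: [-0.279, 1.591, -0.68]
force: [0.1, 0.2, -0.8]
opening: 0.0927
t 20.975 q [-0.619 -0.029  2.165  0.877  1.507 -0.654] 
G [0.4502 0.0798 0.1331] TCP [0.4525 0.0885 0.1268] e 34.92 az 75.09 x [-0.151 -0.552 -0.82 ] z [ 0.966 -0.259 -0.003] F [ 0.06  0.24 -0.82] M [-0.47  0.18 -0.  ] open 0.09270494199848171
```

View pics/cup11.png

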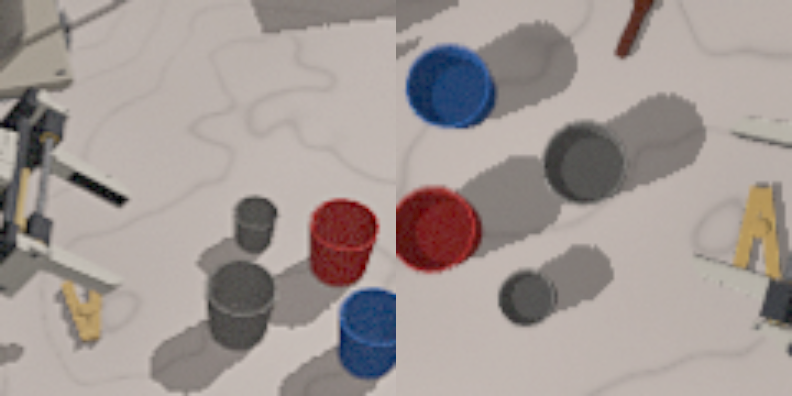

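```bash
python3 - <<'E'
from kin import *
a=load('scene0.png');b=load('top0.png')
A=lambda x,y:np.array(((x+.5)/7.5-.5+110,(y+.5)/7.5-.5+185))
B=lambda x,y:np.array(((x+.5)/6.5-.5+300,(y+.5)/6.5-.5+145))
h=.065
O=[('rimA',a,(-h,.102-h,.074),A(262,85)),('rimB',a,(-h,.102+h,.074),A(583,8)),('botC',a,(h,.102+h,.040),A(662,312)),('botD',a,(h,.102-h,.040),A(320,400)),('base',a,(.04,-.045,0),A(132,450)),('pb1',a,(.025,-.025,.01),A(178,398)),('pb2',a,(.025,.025,.01),A(297,362)),('gt',a,(-.01,-.01,.163),A(100,92)),('gt2',a,(-.01,.01,.163),A(145,85)),
('rimD',b,(h,.102-h,.074),B(410,190)),('botB',b,(-h,.102+h,.040),B(120,528)),('botC',b,(h,.102+h,.04),B(92,217)),('gt3',b,(.01,-.01,.163),B(609,272)),('gt4',b,(-.01,-.01,.163),B(616,312)),('base',b,(-.04,-.045,.0),B(586,440))]
def res(v,l=False):
    x,y,w=v; out=[]
    for n,c,P,u in O:
        X=[x+P[0]*np.cos(w)-P[1]*np.sin(w),y+P[0]*np.sin(w)+P[1]*np.cos(w),P[2]]
        d=proj(c,[X])[0]-u; out.append(d)
        if l:print(n,d.round(2))
    return np.ravel(out)
r=least_squares(res,[.574,-.2526,.08],loss='soft_l1');print(r.x,np.degrees(r.x[2]));res(r.x,True)
E
```

```text
[ 0.57593655 -0.25123547  0.08937635] 5.120887430391013
rimA [-0.65 -0.45]
rimB [ 0.4  -0.91]
botC [0.81 0.77]
botD [0.95 0.91]
base [-0.6   1.11]
pb1 [-1.36  0.18]
pb2 [-0.08  0.56]
gt [-1.42 -0.36]
gt2 [ 0.14 -1.27]
rimD [-0.12 -1.04]
botB [-1.17  0.1 ]
botC [-1.45  0.71]
gt3 [ 0.66 -0.97]
gt4 [0.66 0.96]
base [-0.7   0.79]
```

```bash
python3 - <<'E'
from sim import *
q0=cur()[0]['q']
path(q0,[('pre',[.576,-.2512,.235],90,5.1,180),('g',[.576,-.2512,.135],90,5.1,180)])
plan([.576,-.2512,.235],Rt(90,5.1,180),14)
E
```

```text
pre q [-0.49  0.21  1.41  0.    1.53  0.99] err 0.0000 maxstep [0.03 0.1  0.13 0.11 0.06 0.17] turn 1.51 dist 0.351
g q [-0.49  0.24  1.55 -0.    1.35  0.99] err 0.0000 maxstep [0.   0.01 0.02 0.   0.02 0.  ] turn 0.00 dist 0.100
from [0.4529 0.0888 0.1265] to [ 0.576  -0.2512  0.224 ] n 14 q [-0.618 -0.028  2.165  0.878  1.506 -0.654] t 21.075
[6.4,-21.4,14.8] + [0.0418,0.0799,-0.0596]
[6.4,-20.3,16.2] + [0.0418,0.0799,-0.0596]
[6.2,-19.3,17.5] + [0.0418,0.0799,-0.0596]
[5.9,-18.1,18.8] + [0.0418,0.0799,-0.0596]
[5.4,-17.0,19.9] + [0.0418,0.0799,-0.0596]
[4.7,-15.8,21.0] + [0.0418,0.0799,-0.0596]
[3.9,-14.7,22.0] + [0.0418,0.0799,-0.0596]
[3.0,-13.5,22.9] + [0.0418,0.0799,-0.0596]
[1.9,-12.4,23.6] + [0.0418,0.0799,-0.0596]
[0.7,-11.3,24.2] + [0.0418,0.0799,-0.0596]
[-0.6,-10.3,24.7] + [0.0418,0.0799,-0.0596]
[-2.0,-9.3,25.0] + [0.0418,0.0799,-0.0596]
[-3.5,-8.5,25.1] + [0.0418,0.0799,-0.0596]
[-5.0,-7.7,25.1] + [0.0418,0.0799,-0.0596]
```

```bash
python3 -m inch '[[[6.4,-21.4,14.8,0.0418,0.0799,-0.0596],[6.4,-20.3,16.2,0.0418,0.0799,-0.0596],[6.2,-19.3,17.5,0.0418,0.0799,-0.0596],[5.9,-18.1,18.8,0.0418,0.0799,-0.0596],[5.4,-17.0,19.9,0.0418,0.0799,-0.0596],[4.7,-15.8,21.0,0.0418,0.0799,-0.0596],[3.9,-14.7,22.0,0.0418,0.0799,-0.0596]]]'; python3 -m inch '[[[3.0,-13.5,22.9,0.0418,0.0799,-0.0596],[1.9,-12.4,23.6,0.0418,0.0799,-0.0596],[0.7,-11.3,24.2,0.0418,0.0799,-0.0596],[-0.6,-10.3,24.7,0.0418,0.0799,-0.0596],[-2.0,-9.3,25.0,0.0418,0.0799,-0.0596],[-3.5,-8.5,25.1,0.0418,0.0799,-0.0596],[-5.0,-7.7,25.1,0.0418,0.0799,-0.0596],[0,0,0,0,0,0]]]';  python3 - <<'E'
from go import *
show()
for n in('scene','top'):
    c=snap(n,n+'12.png')
a=load('scene12.png')['image'][150:270,90:210];b=load('top12.png')['image'][130:250,290:410]
cv2.imwrite('pics/post12.png',np.clip(255*(np.hstack([cv2.resize(a,(396,396)),cv2.resize(b,(396,396))])/255.)**.5,0,255).astype('uint8'))
plan([.576,-.2512,.235],Rt(90,5.1,180),1)
E
```

```text
t: 21.95
tool_pos: [0.5142, -0.0793, 0.1734]
orientation: [-0.216, 1.95, -1.392]
force: [0.0, 0.5, -0.0]
opening: 0.0931
t: 22.95
tool_pos: [0.577, -0.2488, 0.221]
orientation: [-0.104, 2.178, -2.173]
force: [-0.1, 0.7, -0.9]
opening: 0.0929
t 22.95 q [-4.890e-01  2.130e-01  1.407e+00  1.000e-03  1.526e+00  9.890e-01] 
G [ 0.577  -0.2488  0.232 ] TCP [ 0.577  -0.2488  0.221 ] e 89.77 az 142.6 x [-0.996 -0.092  0.003] z [ 0.092 -0.996 -0.003] F [-0.14  0.75 -0.94] M [-0.02  0.17  0.  ] open 0.09287490425833404
from [ 0.5758 -0.248   0.2207] to [ 0.576  -0.2512  0.224 ] n 1 q [-0.49   0.21   1.41   0.002  1.526  0.987] t 23.05
[0.1,-3.3,3.1] + [0.0044,0.0045,0.0028]
```

View pics/post12.png

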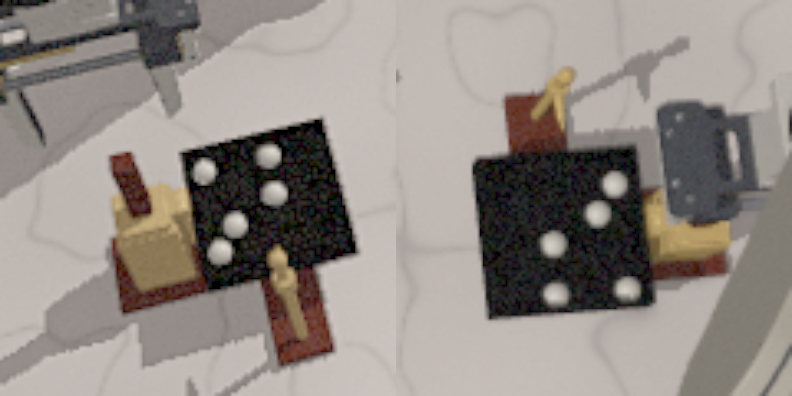

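```bash
python3 -m inch '[[[0,20,3,0.0022,0.0045,0.0014],[0,20,0,0.0022,0,0.0014],[0,20,0,0,0,0],[0,20,0,0,0,0],[0,15,0,0,0,0],[0,0,0,0,0,0]]]';  python3 - <<'E'
from go import *
show()
for n in('scene','top'):
    c=snap(n,n+'13.png')
    p=cur()[1]; print(proj(c,[p,[.576,-.2512,.135]]))
a=load('scene13.png')['image'][150:250,80:180]
cv2.imwrite('pics/post13.png',np.clip(255*(cv2.resize(a,(600,600),interpolation=cv2.INTER_CUBIC)/255.)**.5,0,255).astype('uint8'))
plan([.576,-.2512,.135],Rt(90,5.1,180),1)
E
```

```text
t: 23.8
tool_pos: [0.5752, -0.252, 0.1253]
orientation: [-0.096, 2.177, -2.179]
force: [-1.1, 0.7, -0.1]
opening: 0.093
t 23.8 q [-0.494  0.272  1.515 -0.002  1.356  0.991] 
G [ 0.5752 -0.252   0.1363] TCP [ 0.5752 -0.252   0.1253] e 89.88 az -150.7 x [-0.996 -0.086  0.002] z [ 0.086 -0.996  0.001] F [-1.09  0.69 -0.14] M [-0.01  0.18 -0.  ] open 0.09303156087261455
[[128.76475152 206.3310467 ]
 [128.43189503 204.53540141]]
[[386.3429522  192.07731646]
 [386.6840941  191.74873308]]
from [ 0.5765 -0.2527  0.1276] to [ 0.576  -0.2512  0.124 ] n 1 q [-0.494  0.27   1.513 -0.002  1.356  0.992] t 23.9
[0.4,3.6,-1.6] + [-0.0028,-0.0029,-0.0010]
```

View pics/post13.png

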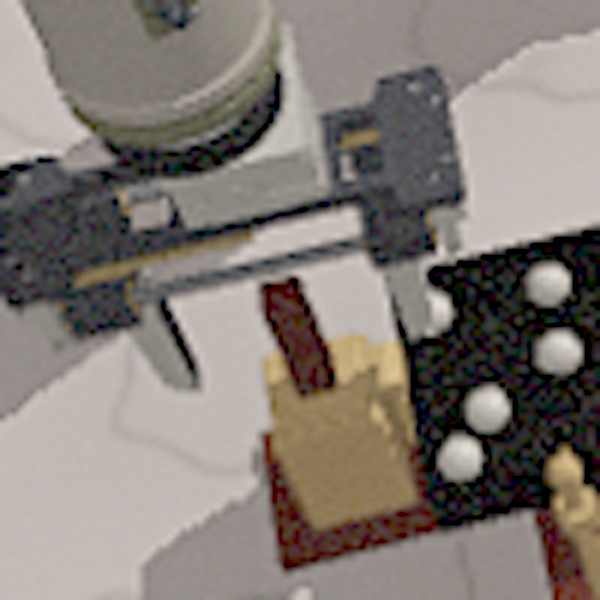

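```bash
python3 -m inch '[[[0,0,0,0,0,0],[0,0,0,0,0,0],[0,0,0,0,0,0],[0,0,0,0,0,0],[0,0,0,0,0,0],[0,0,0,0,0,0],[0,0,0,0,0,0],[0,0,0,0,0,0]]]' 10 8;  python3 - <<'E'
from go import *
show()
E
```

```text
t: 24.9
tool_pos: [0.5761, -0.2523, 0.1271]
orientation: [-0.093, 2.175, -2.179]
force: [-0.0, 2.5, -1.1]
opening: 0.02
t 24.9 q [-0.493  0.27   1.514 -0.002  1.356  0.992] 
G [ 0.5761 -0.2523  0.1381] TCP [ 0.5761 -0.2523  0.1271] e 89.88 az -77.95 x [-0.996 -0.086 -0.   ] z [ 0.086 -0.996  0.002] F [-0.02  2.47 -1.09] M [ 0.07  0.17 -0.01] open 0.01999145726592575
```

```bash
python3 -m inch '[[[0,0,-0.4,0,0,0],[0,0,0,0,0,0],[0,0,0,0,0,0]]]' 10 40;  python3 - <<'E'
from go import *
show()
E
```

```text
t: 25.28
tool_pos: [0.5761, -0.2523, 0.1271]
orientation: [-0.093, 2.174, -2.18]
force: [0.1, -0.8, -2.1]
opening: 0.0196
t 25.275 q [-0.493  0.27   1.514 -0.002  1.356  0.992] 
G [ 0.5761 -0.2523  0.1381] TCP [ 0.5761 -0.2523  0.1271] e 89.84 az -76.18 x [-0.996 -0.086 -0.   ] z [ 0.086 -0.996  0.003] F [ 0.07 -0.78 -2.06] M [-0.31  0.14  0.01] open 0.019613656448277086
```

```bash
python3 - <<'E'
from h import *
a=load('scene12.png');b=load('top12.png')
f=lambda i:np.clip(255*(cv2.resize(i,None,fx=13,fy=13,interpolation=cv2.INTER_CUBIC)/255.)**.5,0,255).astype('uint8')
w=np.radians(5.0);o=np.array([.576,-.2515]);W=lambda x,y,z:[o[0]+x*np.cos(w)-y*np.sin(w),o[1]+x*np.sin(w)+y*np.cos(w),z]
I=[]
for c,of in((a,(158,215)),(b,(315,140))):
    im=f(c['image'][of[1]:of[1]+40,of[0]:of[0]+30])
    for z in(.099,.109,.119):
        u=((proj(c,[W(.076,.102,z)])[0]+.5-of)*13-.5); print(u.round(0),end=' '); cv2.circle(im,tuple(int(t) for t in u),2,(0,255,0),-1)
    print();I.append(im)
cv2.imwrite('pics/tip.png',np.hstack(I))
E
```

```text
[203. 139.] [195. 114.] [186.  88.] 
[331. 372.] [341. 360.] [352. 348.]
```

View pics/tip.png

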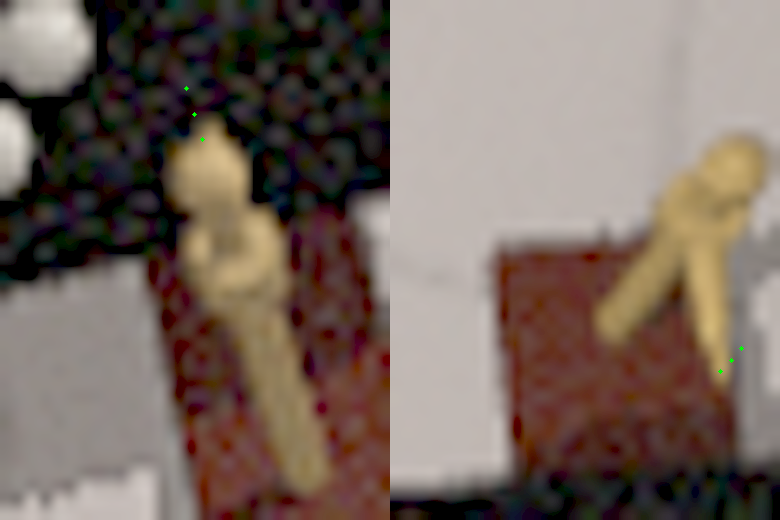

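```bash
python3 - <<'E'
from h import *
a=load('scene12.png');b=load('top12.png')
A=lambda x,y,o:((x+.5)/13-.5+o[0],(y+.5)/13-.5+o[1])
for nm,p,q in(('tip',(208,118),(332,383)),('tip2',(207,113),(331,388)),('ball',(208,172),(345,162)),('collar',(236,255),(305,207)),('foot',(308,488),(220,325))):
    X,e=tri(a,A(*p,(158,215)),b,A(*q,(315,140))); print(nm,X.round(4),e.round(4))
w=np.radians(5.0);o=np.array([.576,-.2515]);W=lambda x,y,z:[o[0]+x*np.cos(w)-y*np.sin(w),o[1]+x*np.sin(w)+y*np.cos(w),z]
print(W(.076,.102,.1),W(.11,.102,.143))
# z from top alone by intersecting with local x=.076 plane ; same with scene
n=np.array([np.cos(w),np.sin(w),0]);P=np.array(W(.076,.102,.1))
for c,p,of in((a,(208,118),(158,215)),(b,(332,383),(315,140))):
    O,d=ray(c,*A(*p,of)); print('plane x=.076:',(O+d*((P-O)@n)/(d@n)).round(4))
E
```

```text
tip [ 0.6398 -0.1421  0.1022] 0.0014
tip2 [ 0.6387 -0.142   0.1024] 0.0011
ball [ 0.6754 -0.1387  0.1379] 0.0003
collar [ 0.6752 -0.1381  0.1048] 0.0012
foot [ 0.6756 -0.1393  0.0047] 0.0003
[np.float64(0.6428209112947114), np.float64(-0.14326430434581994), 0.1] [np.float64(0.6766915310298308), np.float64(-0.14030100909239956), 0.143]
plane x=.076: [ 0.6426 -0.141   0.1064]
plane x=.076: [ 0.643  -0.1457  0.0883]
```

```bash
python3 -m inch '[[[0,-1.5,0,0,0,0],[0,-3,0,0,0,0],[0,-4,0,0,0,0],[0,0,0,0,0,0]]]';  python3 - <<'E'
from go import *
show()
E
```

```text
t: 25.78
tool_pos: [0.5764, -0.2522, 0.1363]
orientation: [-0.092, 2.174, -2.18]
force: [-0.5, 0.1, -5.0]
opening: 0.0198
t 25.775 q [-0.493  0.262  1.506 -0.002  1.371  0.992] 
G [ 0.5764 -0.2522  0.1473] TCP [ 0.5764 -0.2522  0.1363] e 89.83 az -61.15 x [-0.996 -0.086 -0.001] z [ 0.086 -0.996  0.003] F [-0.47  0.14 -4.98] M [-0.27  0.14  0.01] open 0.01978587425476709
```

```bash
python3 -m inch '[[[0,-3,0,0,0,0],[0,-4,0,0,0,0],[0,-4,0,0,0,0],[0,-3,0,0,0,0],[0,-2,0,0,0,0],[0,-1,0,0,0,0],[0,0,0,0,0,0],[0,0,0,0,0,0]]]';  python3 - <<'E'
from go import *
show()
for n in('scene','top'):
    c=snap(n,n+'14.png')
a=load('scene14.png')['image'][165:260,80:215];b=load('top14.png')['image'][135:245,300:420]
f=lambda i,s:np.clip(255*(cv2.resize(i,None,fx=s,fy=s,interpolation=cv2.INTER_CUBIC)/255.)**.5,0,255).astype('uint8')
cv2.imwrite('pics/s14.png',f(a,5.9));cv2.imwrite('pics/t14.png',f(b,5.4))
E
```

```text
t: 26.78
tool_pos: [0.5761, -0.2521, 0.1526]
orientation: [-0.093, 2.175, -2.18]
force: [-1.0, -0.1, -4.6]
opening: 0.0199
t 26.775 q [-0.493  0.249  1.491 -0.002  1.4    0.992] 
G [ 0.5761 -0.2521  0.1636] TCP [ 0.5761 -0.2521  0.1526] e 89.86 az -76.54 x [-0.996 -0.086 -0.   ] z [ 0.086 -0.996  0.002] F [-0.99 -0.11 -4.63] M [-0.33  0.15  0.03] open 0.019850401556008274
```

View pics/s14.png

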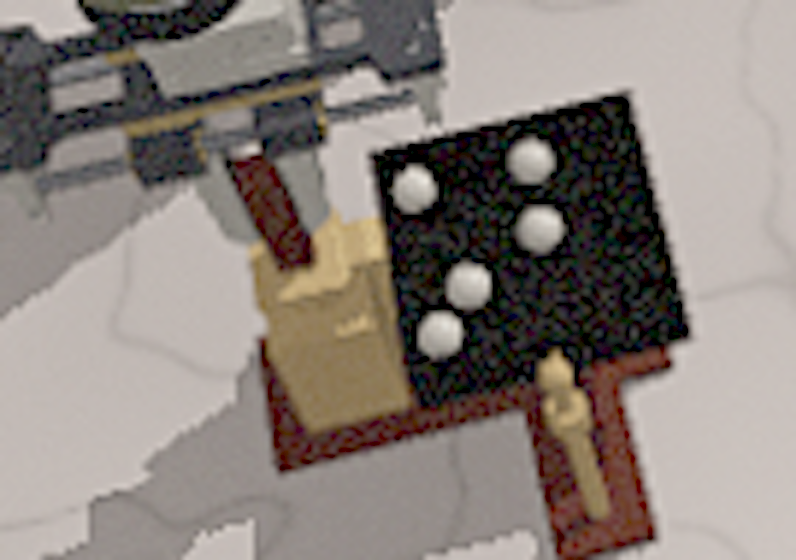

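View pics/t14.png

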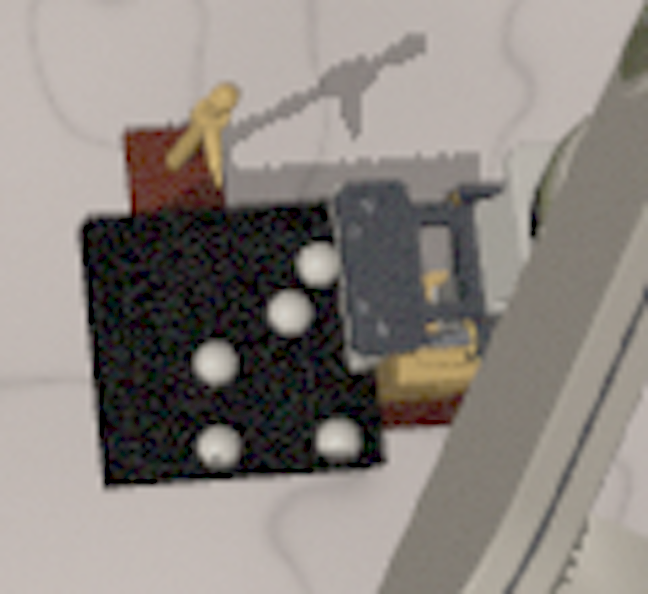

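```bash
python3 - <<'E'
from go import *
import pickle
for n in('scene','top'):
    L=[optics.read_camera(n) for _ in range(12)]
    c=L[0]; c['image']=np.mean([l['image'].astype(float) for l in L],0); pickle.dump(c,open(f'pics/avg_{n}.pkl','wb'))
show()
f=lambda i,s:np.clip(255*(cv2.resize(i,None,fx=s,fy=s,interpolation=cv2.INTER_CUBIC)/255.)**.7,0,255).astype('uint8')
a=pickle.load(open('pics/avg_scene.pkl','rb'))['image'][218:258,158:188];b=pickle.load(open('pics/avg_top.pkl','rb'))['image'][145:185,320:350]
cv2.imwrite('pics/tipavg.png',np.hstack([f(a,13),f(b,13)]))
E
```

```text
t 28.075 q [-0.493  0.249  1.49  -0.002  1.4    0.992] 
G [ 0.5762 -0.2521  0.1638] TCP [ 0.5762 -0.2521  0.1528] e 89.85 az -70.75 x [-0.996 -0.086 -0.001] z [ 0.086 -0.996  0.003] F [-0.99 -0.19 -5.51] M [-0.34  0.08  0.01] open 0.019664618014113688<stdin>:7: RuntimeWarning: invalid value encountered in power
<stdin>:7: RuntimeWarning: invalid value encountered in cast
```

View pics/tipavg.png

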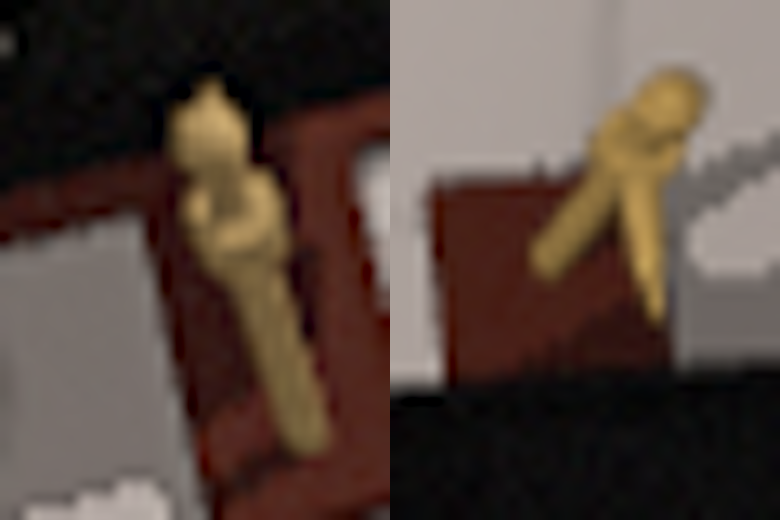

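```bash
cat > rim.py <<'E'
from h import *
import pickle
from scipy.ndimage import map_coordinates
from scipy.optimize import least_squares
a=pickle.load(open('pics/avg_scene.pkl','rb'));b=pickle.load(open('pics/avg_top.pkl','rb'))
w=np.radians(5.0);o=np.array([.576,-.2515])
ex=np.array([np.cos(w),np.sin(w),0]);ey=np.array([-np.sin(w),np.cos(w),0])
W=lambda x,y,z:np.array([o[0],o[1],0])+x*ex+y*ey+np.array([0,0,z])
loc=lambda X:(np.array([(X-W(0,0,0))@ex,(X-W(0,0,0))@ey,X[2]]))
def edge(c,xl,ys,z,sgn,thr=None):
    g=c['image'][...,2]; out=[]
    for y in ys:
        s=np.linspace(-.015,.015,121); uv=proj(c,[W(xl+sgn*t,y,z) for t in s])
        v=map_coordinates(g,[uv[:,1],uv[:,0]],order=1)
        lo,hi=v[:25].mean(),v[-25:].mean(); m=(lo+hi)/2
        k=np.where((v[:-1]<m)&(v[1:]>=m))[0]
        if len(k): out.append((y,xl+sgn*s[k[0]],lo,hi))
    return np.array(out)
if __name__=='__main__':
    zr=.0998
    t=edge(b,.065,np.r_[np.linspace(.06,.085,6),np.linspace(.145,.16,4)],zr,1); print('top +x edge\n',t.round(4))
    s=edge(a,-.065,np.linspace(.07,.155,9),zr,-1); print('scene -x edge\n',s.round(4))
    A=lambda x,y,of:((x+.5)/13-.5+of[0],(y+.5)/13-.5+of[1])
    pa=A(210,80,(158,218));pb=A(267,322,(320,145))
    X,e=tri(a,pa,b,pb); print('tip local',loc(X).round(4),e)
    for z in(.099,.101,.103,.105,.107):
        print(z,'scene',loc(plane(a,*pa,z)).round(4),'top',loc(plane(b,*pb,z)).round(4))
E
python3 rim.py
```

```text
top +x edge
 [[6.000000e-02 6.350000e-02 3.609900e+00 7.192920e+01]
 [6.500000e-02 6.400000e-02 3.122000e+00 7.524380e+01]
 [7.000000e-02 6.350000e-02 3.208200e+00 7.577890e+01]
 [7.500000e-02 6.400000e-02 2.813400e+00 8.086890e+01]
 [8.000000e-02 6.380000e-02 2.808900e+00 7.837410e+01]
 [8.500000e-02 6.420000e-02 2.851800e+00 7.876450e+01]
 [1.450000e-01 6.480000e-02 2.593200e+00 6.159890e+01]
 [1.500000e-01 6.320000e-02 2.450500e+00 1.429635e+02]
 [1.550000e-01 6.350000e-02 2.604200e+00 1.449486e+02]
 [1.600000e-01 6.380000e-02 2.909000e+00 1.454086e+02]]
scene -x edge
 [[ 7.000000e-02 -6.320000e-02  3.466400e+00  6.241460e+01]
 [ 8.060000e-02 -6.480000e-02  3.612800e+00  1.532297e+02]
 [ 9.120000e-02 -6.500000e-02  2.552000e+00  1.523897e+02]
 [ 1.019000e-01 -6.450000e-02  2.585300e+00  1.527203e+02]
 [ 1.125000e-01 -6.480000e-02  1.032350e+01  1.538061e+02]
 [ 1.231000e-01 -6.420000e-02  2.700600e+00  1.542139e+02]
 [ 1.338000e-01 -6.400000e-02  3.055200e+00  1.543733e+02]
 [ 1.444000e-01 -6.420000e-02  3.553900e+00  1.543703e+02]
 [ 1.550000e-01 -6.450000e-02  2.493600e+00  1.548150e+02]]
tip local [0.0726 0.1035 0.101 ] 0.0018768975840175023
0.099 scene [0.0716 0.1043 0.099 ] top [0.0728 0.1021 0.099 ]
0.101 scene [0.0729 0.1044 0.101 ] top [0.0724 0.1025 0.101 ]
0.103 scene [0.0742 0.1045 0.103 ] top [0.072 0.103 0.103]
0.105 scene [0.0755 0.1046 0.105 ] top [0.0715 0.1035 0.105 ]
0.107 scene [0.0768 0.1047 0.107 ] top [0.0711 0.1039 0.107 ]
```

```bash
python3 - <<'E'
from rim import *
f=lambda i,s:np.clip(cv2.resize(np.clip(i,0,255),None,fx=s,fy=s,interpolation=cv2.INTER_CUBIC),0,255).astype('uint8')
cv2.imwrite('pics/sh.png',f(b['image'][138:180,336:396],13))
cv2.imwrite('pics/shs.png',f(a['image'][215:262,95:190],8))
E
```

```text
(no output)
```

View pics/sh.png

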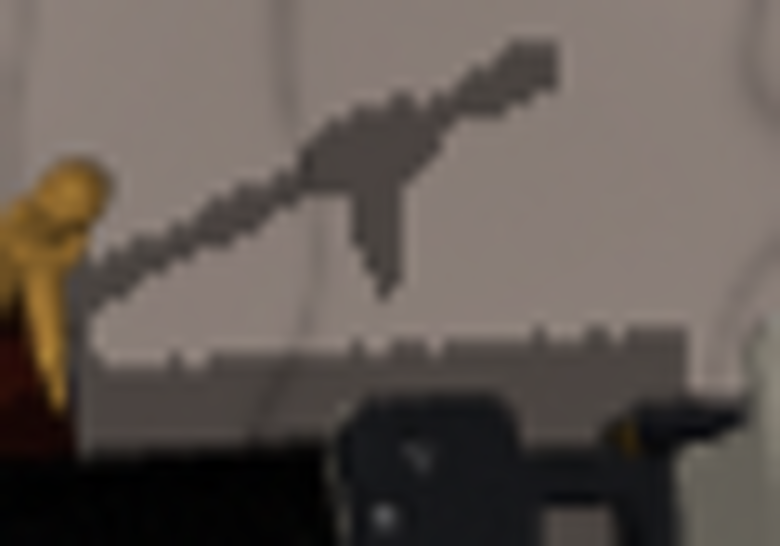

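View pics/shs.png

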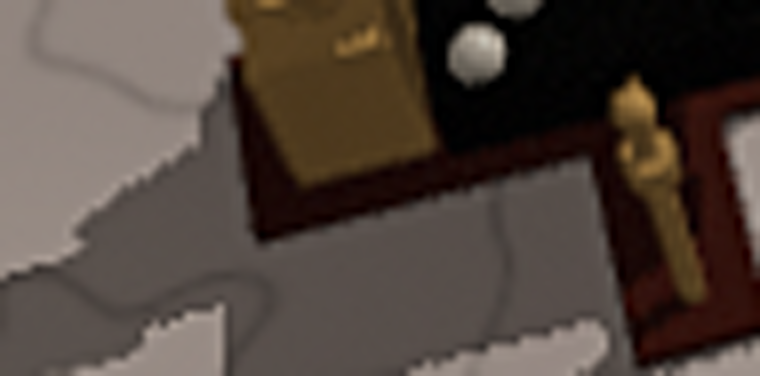

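```bash
python3 - <<'E'
from rim import *
A=lambda x,y:((x+.5)/13-.5+336,(y+.5)/13-.5+138)
tip=plane(b,*A(386,297),0);D=plane(b,*A(688,330),0)
fin=plane(b,*A(558,62),0)
Dr=W(.065,.037,.0998); k=(D-Dr)[:2]/.0998; print('k from D',k)
tp=W(.076,.102,0)
print('tip z from y', (tip-tp)[1]/k[1], 'x',(tip-tp)[0]/k[0])
# relative
d=(tip-D)[:2]-(W(.076,.102,0)-W(.065,.037,0))[:2]; print('rel',d, 'dz(y)',d[1]/k[1],'dz(x)',d[0]/k[0])
pt=W(.11,.102,0); print('fin z', (fin-pt)[:2]/k)
E
```

```text
k from D [ 0.47458543 -0.94974142]
tip z from y 0.09893715893366474 x 0.10156175743671556
rel [0.0008361  0.00081948] dz(y) -0.0008628410663352593 dz(x) 0.0017617574367155594
fin z [0.14557372 0.14413513]
```

```bash
python3 - <<'E'
from rim import *
ys=np.linspace(.09,.115,6)
for c,z,n in((b,.01,'top'),(a,0.,'scene')):
    e=edge(c,.130,ys,z,1); print(n,e.round(4).tolist())
# -x / base pillar edges: scene base edge x=+.04 y<.0 (z=0)
for c,z,n in((a,0.,'scene'),):
    e=edge(c,.04,np.linspace(-.035,.02,6),z,1); print(n,e.round(4).tolist())
# tip profile along local x at z=.101
for c,n in((a,'scene'),(b,'top')):
    for z in(.101,):
      for y0 in ((.1035,.1045,.1055) if n=='scene' else (.1015,.1025,.1035)):
        s=np.linspace(.062,.086,25); uv=proj(c,[W(t,y0,z) for t in s]); v=map_coordinates(c['image'][...,2],[uv[:,1],uv[:,0]],order=1); print(n,y0,list(zip((s*1000).round(0).astype(int).tolist(),v.round(0).astype(int).tolist())))
E
```

```text
top [[0.09, 0.1212, 71.5527, 129.7059], [0.095, 0.1315, 102.6918, 138.5631], [0.1, 0.1285, 78.4843, 141.4707], [0.105, 0.1282, 42.0456, 142.4861], [0.11, 0.1278, 41.4201, 143.3941], [0.115, 0.128, 41.372, 144.1615]]
scene [[0.09, 0.1308, 48.1342, 144.7702], [0.095, 0.1305, 50.3501, 155.1842], [0.1, 0.1295, 49.2664, 156.2194], [0.105, 0.1305, 49.7587, 156.8649], [0.11, 0.129, 49.0007, 157.7088], [0.115, 0.1285, 49.7998, 157.8796]]
scene [[-0.035, 0.0385, 26.9597, 88.6566], [-0.024, 0.0382, 26.3868, 88.6412], [-0.013, 0.0382, 25.1649, 87.9728], [-0.002, 0.0382, 25.9256, 88.0644], [0.009, 0.0382, 26.4619, 87.2056], [0.02, 0.0382, 26.7878, 87.4264]]
scene 0.1035 [(62, 5), (63, 4), (64, 3), (65, 3), (66, 4), (67, 5), (68, 3), (69, 2), (70, 1), (71, 7), (72, 18), (73, 31), (74, 47), (75, 68), (76, 90), (77, 112), (78, 129), (79, 145), (80, 161), (81, 166), (82, 169), (83, 170), (84, 166), (85, 159), (86, 152)]
scene 0.1045 [(62, 4), (63, 3), (64, 2), (65, 3), (66, 3), (67, 4), (68, 3), (69, 2), (70, 1), (71, 5), (72, 20), (73, 35), (74, 52), (75, 75), (76, 98), (77, 122), (78, 131), (79, 1
[... 455 characters left out ...]
(72, 43), (73, 52), (74, 67), (75, 84), (76, 101), (77, 105), (78, 109), (79, 112), (80, 113), (81, 114), (82, 117), (83, 119), (84, 122), (85, 127), (86, 131)]
top 0.1025 [(62, 6), (63, 10), (64, 14), (65, 19), (66, 22), (67, 24), (68, 25), (69, 25), (70, 25), (71, 31), (72, 45), (73, 60), (74, 81), (75, 105), (76, 122), (77, 121), (78, 120), (79, 119), (80, 119), (81, 120), (82, 124), (83, 130), (84, 138), (85, 142), (86, 145)]
top 0.1035 [(62, 6), (63, 9), (64, 13), (65, 17), (66, 20), (67, 21), (68, 23), (69, 23), (70, 23), (71, 28), (72, 39), (73, 50), (74, 64), (75, 78), (76, 90), (77, 92), (78, 94), (79, 98), (80, 106), (81, 115), (82, 126), (83, 139), (84, 154), (85, 156), (86, 159)]
```

```bash
python3 -m inch '[[[0,-0.8,0,0,0,0],[0,0,0,0,0,0],[0,0,0,0,0,0],[0,0,0,0,0,0]]]';  python3 - <<'E'
from go import *
P=[]
import pickle
for n in('scene','top'):
    L=[]
    for _ in range(8):
        L.append(optics.read_camera(n)); P.append(cur()[1])
    c=L[0]; c['image']=np.clip(np.mean([l['image'].astype(float) for l in L],0),0,255); pickle.dump(c,open(f'pics/avg_{n}.pkl','wb'))
print('TCP mean',np.mean(P,0).round(5),np.std(P,0).round(5)); show()
import rim
from rim import *
print('top +x',np.median(edge(b,.065,np.linspace(.06,.085,8),.1005,1)[:,1]),'scene -x',np.median(edge(a,-.065,np.linspace(.08,.155,9),.1005,-1)[:,1]))
f=lambda i,s:np.clip(255*(cv2.resize(np.clip(i,0,255),None,fx=s,fy=s,interpolation=cv2.INTER_CUBIC)/255).clip(0,1)**.6,0,255).astype('uint8')
cv2.imwrite('pics/fin.png',np.hstack([cv2.resize(f(a['image'][160:270,85:215],4),(400,338)),cv2.resize(f(b['image'][135:245,290:420],4),(400,338))]))
E
```

```text
t: 28.58
tool_pos: [0.5762, -0.2521, 0.1536]
orientation: [-0.093, 2.174, -2.18]
force: [0.4, -0.2, -4.6]
opening: 0.02
TCP mean [ 0.57617 -0.25213  0.15357] [2.e-05 1.e-05 2.e-05]
t 29.375 q [-0.493  0.248  1.49  -0.002  1.402  0.992] 
G [ 0.5762 -0.2521  0.1646] TCP [ 0.5762 -0.2521  0.1536] e 89.85 az -71.61 x [-0.996 -0.086 -0.001] z [ 0.086 -0.996  0.003] F [-0.07  0.68 -5.55] M [-0.37  0.12  0.02] open 0.019248526562791583
top +x 0.06375 scene -x -0.0645
```

View pics/fin.png

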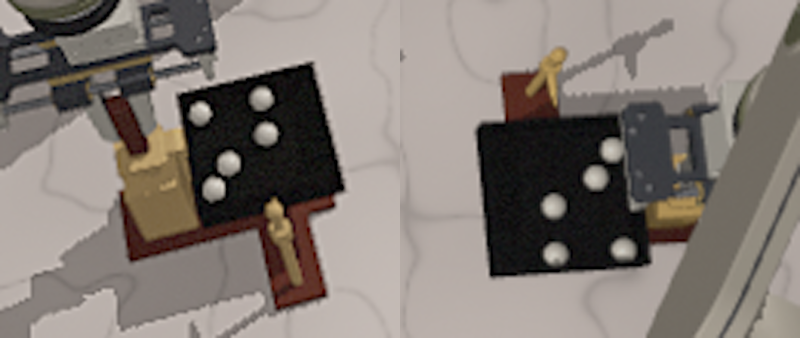

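All five beads are in the tray (scene panel 200,112; 262,98; 266,133; 229,163; 214,188). The rim is about 100.5 mm high, against a measured tip height of about 100.7 mm. Handing in.

```bash
python3 - <<'E'
from go import *
show(); robot.close_job(); show()
E
```

```text
t 29.375 q [-0.493  0.248  1.49  -0.002  1.402  0.992] 
G [ 0.5762 -0.2521  0.1646] TCP [ 0.5762 -0.2521  0.1536] e 89.85 az -71.61 x [-0.996 -0.086 -0.001] z [ 0.086 -0.996  0.003] F [-0.07  0.68 -5.55] M [-0.37  0.12  0.02] open 0.019248526562791583
the job is handed in; nothing more can be done
the job is handed in; nothing more can be done
```

The job is done and handed in at 29.4 s. I poured all five beads into the tray and set the empty cup upright where it had stood, let go. I then drew the post about 26.5 mm straight up and held it there, gripped at 40 N.

**Last checks:**
- Both pictures show five beads in the tray.
- The load on the wrist is about 5 N, which is the weight of the post and beads. Side forces are under 1 N, so the post is not jammed.
- The rim is at about 100.5 mm: 74 mm at the start plus the measured lift.
- The tool is within 0.2° of vertical.
- The cup stood upright after release. The bystanders looked untouched in the pictures I took, but I did not measure them separately.

**Where measurements disagreed:** the pointer tip's height came out at about 100.7 mm from the two corrected views, 101–102.5 mm from other readings of them, up to 104–106 mm from the scene view alone using the stated 11 mm gap, and 98.5–101.5 mm from its shadow. I aimed for about 100.6 mm, so expect the rim to be level with the tip to about 1–2 mm.

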